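# Make up the gluing and waxing trays for two old boxes

## Task

Make up the two treatment trays from the stock in the middle of the bench: the tray with the old rectangular box gets the glue bottle, the large brass weight and the cork block for gluing it, and the tray with the old round box gets the stub brush and the wax tin for polishing it. Stand each thing upright on the bare floor of its tray, in front of the old box, and never let it tip over on the way. Leave the small brass weight, the glass jar and the thread spool standing where they are in the stock.

Things in the scene. Friction and masses are not known exactly. Their poses are not given: they have to be found in the camera images.
- glue_bottle_mid (a point): Glue bottle, loose, upright: white squeeze bottle, cylinder 42 mm in diameter up to 54 mm, then a shoulder and a thin grey pointed nozzle; 88 mm high in all, about 0.14 kg. The point is on its axis, half-way up; z along the axis.
- big_weight_mid (a point): Large brass weight, loose: disc 48 mm in diameter and 32 mm high with a waisted knob 22 mm in diameter on top (full width from 45 to 59 mm up), 62 mm high in all, about 0.45 kg. The point is on its axis, half-way up; z along the axis.
- cork_block_mid (a point): Plain cork pressing block, loose, 44 mm (its x) by 72 mm (its y) by 44 mm high, about 0.04 kg. The point is its centre.
- stub_brush_mid (a point): Stub dusting brush, loose, standing on the flat end of its short pine handle with the stiff pale bristles up: foot 38 mm in diameter, handle narrowing to 30 mm at 24 mm up, steel ferrule 34 mm in diameter from 36 to 50 mm up, bristles flaring to 42 mm, 78 mm high in all, about 0.06 kg. The point is on its axis, half-way up; z along the axis.
- wax_tin_mid (a point): Flat round aluminium tin of wax, loose, 59 mm in diameter, 38 mm high, about 0.12 kg. The point is on its axis, half-way up; z along the axis.
- small_weight_mid (a point): Small brass weight, loose, not wanted: same shape as the large one, but 32 mm in diameter and 42 mm high. Stays where it is. The point is on its axis, half-way up; z along the axis.
- glass_jar_mid (a point): Glass jar with a black lid, loose, not wanted: 55 mm in diameter, 64 mm high. Stays where it is. The point is on its axis, half-way up; z along the axis.
- thread_spool_mid (a point): Pine thread spool with flanges, loose, not wanted: 34 mm in diameter, 48 mm high. Stays where it is. The point is on its axis, half-way up; z along the axis.
- tray_glue: The tray with the old rectangular box. Fixed, white, 290 (x) by 200 (y) mm, walls 4 mm thick, 18 mm high, floor 4 mm thick. Origin: centre of underside; x points roughly away from the robot. Far end: foam bed 18 mm high, x +37 to +141 mm, holding the box, fixed, 72 by 122 mm at the far edge, top 64 mm over the bench. Bare floor for the kit: x -141 to +37, y -96 to +96 mm.
- tray_wax: The tray with the old round box. Fixed, white, 290 (x) by 200 (y) mm, walls 4 mm thick, 18 mm high, floor 4 mm thick. Origin: centre of underside; x points roughly away from the robot. Far end: foam bed 18 mm high, x +37 to +141 mm, holding the dark box, fixed, 85 mm across at the far edge, knob's top 84 mm over the bench. Bare floor for the kit: x -141 to +37, y -96 to +96 mm.

How it is judged (in metres and radians):
At the end, for the whole second after the job is handed in: Glue bottle, large weight and cork block stand at rest, upright within 7 degrees, on the bare floor (height within 6 mm) of the tray with the rectangular box; brush and wax tin likewise in the tray with the round box; small weight, jar and spool are within 25 mm of where they began (x of glue_bottle_mid in the frame of tray_glue between -0.141 and 0.037 m and y of glue_bottle_mid in the frame of tray_glue between -0.096 and 0.096 m and z of glue_bottle_mid in the frame of tray_glue between 0.042 and 0.054 m and angle between each of glue_bottle_mid, big_weight_mid, cork_block_mid, stub_brush_mid, wax_tin_mid's own z axis and vertical below 0.12 rad and linear speed of each of glue_bottle, big_weight, cork_block, stub_brush, wax_tin below 0.02 m/s and x of big_weight_mid in the frame of tray_glue between -0.141 and 0.037 m and y of big_weight_mid in the frame of tray_glue between -0.096 and 0.096 m and z of big_weight_mid in the frame of tray_glue between 0.029 and 0.041 m and x of cork_block_mid in the frame of tray_glue between -0.141 and 0.037 m and y of cork_block_mid in the frame of tray_glue between -0.096 and 0.096 m and z of cork_block_mid in the frame of tray_glue between 0.02 and 0.032 m and x of stub_brush_mid in the frame of tray_wax between -0.141 and 0.037 m and y of stub_brush_mid in the frame of tray_wax between -0.096 and 0.096 m and z of stub_brush_mid in the frame of tray_wax between 0.037 and 0.049 m and x of wax_tin_mid in the frame of tray_wax between -0.141 and 0.037 m and y of wax_tin_mid in the frame of tray_wax between -0.096 and 0.096 m and z of wax_tin_mid in the frame of tray_wax between 0.017 and 0.029 m and distance of each of small_weight_mid, glass_jar_mid, thread_spool_mid from where it was at the start of the episode below 0.025 m); the robot touches nothing.
It fails at once if one of the kit's things is tipped over (more than 45 degrees) (angle between any of glue_bottle_mid, big_weight_mid, cork_block_mid, stub_brush_mid, wax_tin_mid's own z axis and vertical above 0.785 rad).
It fails at once if the small weight, the glass jar or the spool is tipped over (more than 45 degrees) or shifted more than 40 mm (angle between any of small_weight_mid, glass_jar_mid, thread_spool_mid's own z axis and vertical above 0.785 rad or distance of any of small_weight_mid, glass_jar_mid, thread_spool_mid from where it was at the start of the episode above 0.04 m).
It also fails if it takes over 128 s, if anything falls off the work surface, if the arm or the gripper's body presses on something with over 40 N, if the wrist force passes 120 N, or if a joint passes its speed limit or range.

## Robot

A 6-joint arm with a two-finger parallel gripper is mounted at the origin on the work surface. World frame = base frame: x ahead of the robot, y to its left, z up, the work surface at z = 0. Lengths are in m, angles in degrees, forces in N, time in s.
With the tool pointing down it reaches from about 0.35 to 0.875 m from the base axis. Payload 4.2 kg.
Tool frame: the origin (TCP) lies on the centre line of the jaws, within the pads' length; the fingertips stand 11 mm ahead of it and the grasp point (between the pads) lies 8 mm behind it; y points along the fingers, z is the direction in which the jaws open and shut, and the axes are right-handed (so a half turn about y gives the same grasp; the last joint's range is limited). The gripper opens to 87 mm and grips with 3 to 60 N. Pads are 19 mm wide; open, the fingers measure 117 mm over their backs; the gripper's body (75 mm by 190 mm) begins 51 mm behind the grasp point.
Start: joints at [-62.246, 22.042, 0.453, 0, -68.411, -14.817], TCP at [0.14, -0.609, 0.234] pointing down, gripper open.
Joint ranges: [-179.83, 179.83], [-69.29, 118.12], [-61.27, 80.66], [-181.25, 117.63], [-171.15, -9.14], [-177.46, 177.46]. Speed limits (degrees/s): [159.86, 159.86, 180, 180, 180, 180].

## Interface

Orientations are given as a 3x3 rotation matrix whose columns are the frame's x, y, z axes.
In Python, from station import r, optics gives the robot as it stands. The module is installed in compiled form; this text tells all that it offers.
- The arm moves only by the tool step_arm, never from a script. Its argument "moves" is a list that holds one entry, the list of rows, each a list of 7 numbers: the turn, a rotation vector about the tool's x, y, z in rad, then the shift along the tool's x, y, z in cm, then the opening in per cent of the stroke, from 0 (shut) to 100 (fully open). A call has exactly 5 rows; each row is the pose to reach, as a shift and turn from the pose commanded when the call began, along the tool's axes at that moment; what a row does not reach only later rows make up. A row lasts 1/12 s, in which the tool goes at most 41.7 mm and 7.16 degrees, less where a joint would pass 70% of its speed; a pose out of reach is approached as far as the arm can. A call with a gripper value outside its range is refused whole. The fingers move at their own pace and stop on an object; the grip force is fixed at half the most. Time passes only in rows, so rows that repeat a pose let the fingers close, or fill a call up. It gives the time, the measured TCP pose, the force and the opening at its end, in the units of the state.
- r.sense(): the state, without advancing time (a new reading comes with each control period).
- optics.capture(name): name is "side" or "top" or "wrist"; returns a dict with "image" (384x512x3 uint8, red, green, blue), "fov_y" (degrees; the focal length in pixels is half the picture's height over the tangent of half this angle, whatever the lens; pixels are square), "cx", "cy" (the principal point, pixels), "k1" (the pictures are not rectified: a ray, as slopes to the right and down, at radius r is drawn at 1 + k1 r^2 times it, then the intrinsics apply), "cam_to_world" (4x4, takes a point from camera to world coordinates). Camera axes: x right, y down, z forward; pixel columns grow to the right and rows downward; lengths in m; the calibration is good to about 2 mm. A picture is of the moment at which its call begins. There is no depth.
- r.finish_job(): hands the job in, once; it reports no verdict.
The state is a dict: "time_s": time; "joints": joint angles; "joint_velocities": joint speeds; "effort": joint torques, N m; "tcp_pos": TCP position; "ee_rot": TCP orientation; "wrist_force": force on the tool from outside, world axes, zero at the start; "moment": the same for the moment, N m; "gripper_width": opening from 0.0 (shut) to 1.0 (fully open).
Only numpy, scipy, OpenCV 4.12 (cv2) and the standard library are available. Lean on these libraries where they do the work, as an engineer would, in place of code of your own. Each camera call takes 0.05 s, during which the arm holds its last target.

## Working session

There is one attempt and no reset: what is moved stays moved. The work goes in short steps, Python scripts to look and compute and a tool call to move; the robot and the scene stay as the last step left them, time stands still between calls to the robot, and variables do not carry over. Pictures are saved under pics/ and viewed, and the job is handed in when it is done.

Besides the shell and the picture viewer there is one more tool, called as name(argument=value, ...), one argument or row to a line, values as JSON. step_arm: Moves the arm, as the interface text tells. Its arguments: {"type":"object","properties":{"moves":{"type":"array"}},"required":["moves"]}

```bash
mkdir -p pics; python3 - <<'E'
from station import r, optics
import cv2,pickle
s=r.sense()
for k,v in s.items(): print(k,v)
for n in ["top","side","wrist"]:
    c=optics.capture(n); pickle.dump(c,open(f"pics/{n}0.pkl","wb"))
    cv2.imwrite(f"pics/{n}0.png",c["image"][:,:,::-1]); print(n,c["fov_y"],c["cx"],c["cy"],c["k1"],c["cam_to_world"].round(3).tolist() if hasattr(c["cam_to_world"],'round') else c["cam_to_world"])
E
```

```text
time_s 0.0
joints [-6.22484648e+01  2.20905610e+01  3.80589253e-01 -2.92027034e-02
 -6.84128463e+01 -1.48169522e+01]
joint_velocities [ 0.09970074  0.05002521 -0.00575638  0.08824224 -0.07552404 -0.01219062]
effort [ 9.58508717e-04 -3.90664816e+01  1.87403619e+01  4.21975181e+00
  1.09643143e-02 -1.88203589e-04]
tcp_pos [ 0.13979226 -0.60856821  0.23246668]
ee_rot [[ 9.74668310e-01 -5.78691067e-04 -2.23654533e-01]
 [ 2.23655263e-01  2.11765435e-03  9.74666014e-01]
 [-9.04075230e-05 -9.99997590e-01  2.19343789e-03]]
wrist_force [-0.4010308  -0.43551614  0.06365847]
moment [-0.02935339 -0.02848311  0.03380826]
gripper_width 0.9996823031828689
top 50.32869388495412 252.34243066194264 188.58213526005179 -0.10279566254978821 [[0.0, -0.989, 0.148, 0.39], [-1.0, -0.0, 0.001, -0.013], [-0.001, -0.148, -0.989, 1.053], [0.0, 0.0, 0.0, 1.0]]
side 56.254316266245816 258.91224856534984 183.98820128862974 -0.05074107566378807 [[0.973, -0.132, 0.189, 0.411], [-0.23, -0.593, 0.772, -0.58], [0.011, -0.794, -0.607, 0.538], [0.0, 0.0, 0.0, 1.0]]
wrist 70.18229823936491 260.1706098376152 196.5824723442913 -0.02567802602737975 [[-0.222, 0.928, 0.298, 0.057], [0.975, 0.211, 0.069, -0.628], [0.001, 0.306, -0.952, 0.383], [0.0, 0.0, 0.0, 1.0]]
```

View pics/top0.png

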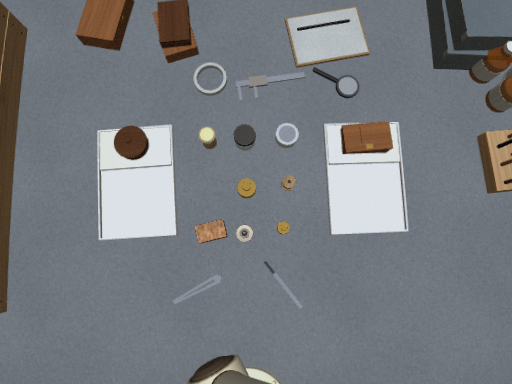

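View pics/side0.png

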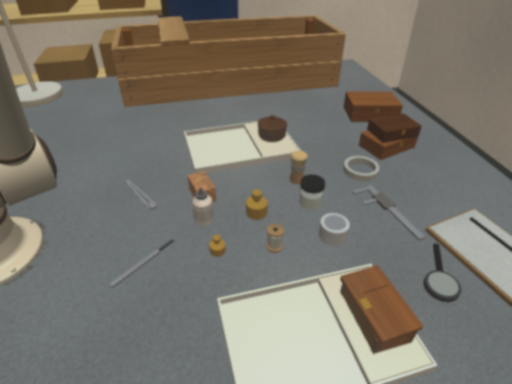

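View pics/wrist0.png

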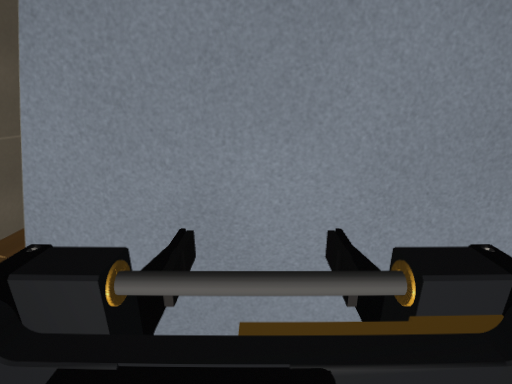

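The top view shows the stock: brush (207,135), jar (245,135), wax tin (287,133), large weight (247,187), spool (289,182), cork (211,231), glue bottle (244,233) and small weight (283,228). The wax tray is at left and the glue tray at right.

```bash
cat > h.py <<'E'
import numpy as np, cv2, pickle
def load(n): return pickle.load(open(f"pics/{n}.pkl","rb"))
def K(c):
    f=c["image"].shape[0]/2/np.tan(np.radians(c["fov_y"]/2))
    return np.array([[f,0,c["cx"]],[0,f,c["cy"]],[0,0,1]])
def rays(c,px):
    px=np.array(px,float).reshape(-1,1,2)
    u=cv2.undistortPoints(px,K(c),np.array([c["k1"],0,0,0.])).reshape(-1,2)
    T=np.array(c["cam_to_world"]); d=np.c_[u,np.ones(len(u))]@T[:3,:3].T
    return T[:3,3],d
def onz(c,px,z):
    o,d=rays(c,px); return o+d*((z-o[2])/d[:,2])[:,None]
def proj(c,P):
    T=np.linalg.inv(np.array(c["cam_to_world"])); P=np.array(P,float).reshape(-1,3)
    q,_=cv2.projectPoints(P,cv2.Rodrigues(T[:3,:3])[0],T[:3,3],K(c),np.array([c["k1"],0,0,0.])); return q.reshape(-1,2)
E
python3 - <<'E'
from h import *
c=load("top0"); im=c["image"]
crop=im[105:255,85:420][:,:,::-1]
cv2.imwrite("pics/topcrop.png",cv2.resize(crop[:, :],None,fx=2.3,fy=2.3,interpolation=cv2.INTER_CUBIC))
cr=im[115:250,185:310][:,:,::-1]
cv2.imwrite("pics/topstock.png",cv2.resize(cr,None,fx=4.4,fy=4.4,interpolation=cv2.INTER_CUBIC))
c=load("side0"); cr=c["image"][130:270,170:370][:,:,::-1]
cv2.imwrite("pics/sidestock.png",cv2.resize(cr,None,fx=4,fy=4,interpolation=cv2.INTER_CUBIC))
E
```

```text
(no output)
```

View pics/topstock.png

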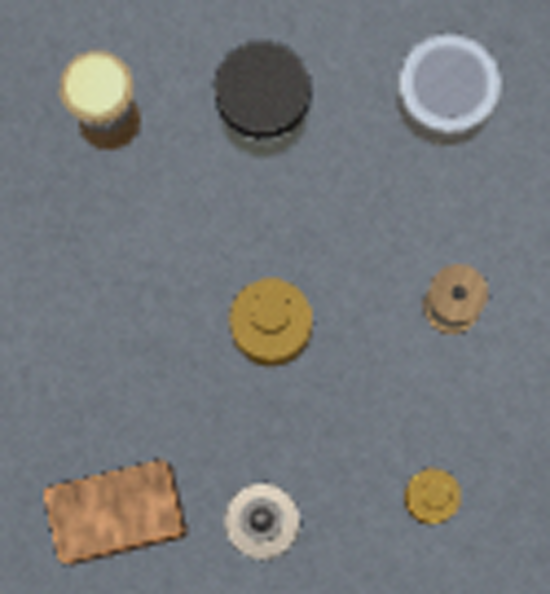

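View pics/topcrop.png

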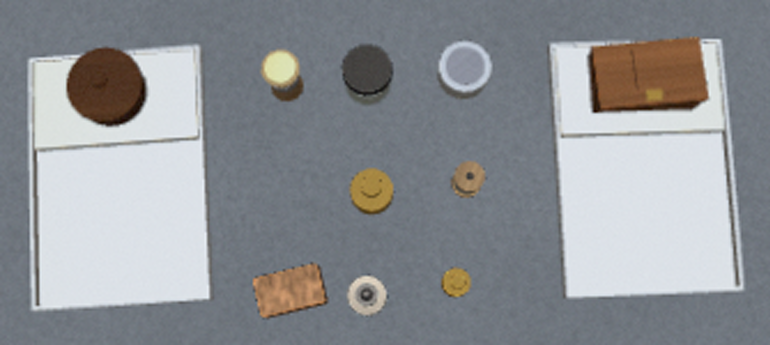

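View pics/sidestock.png

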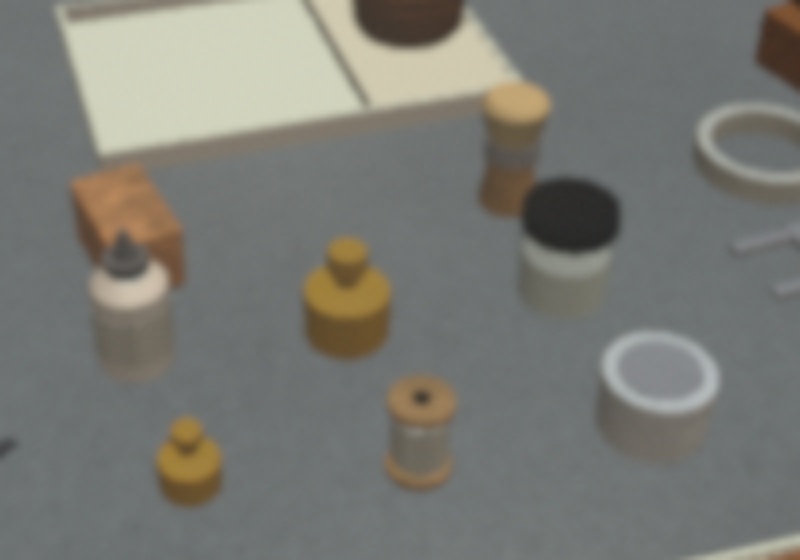

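```bash
python3 - <<'E'
from h import *
c=load("top0"); im=c["image"]; hsv=cv2.cvtColor(im,cv2.COLOR_RGB2HSV); g=im.astype(int)
R,G,B=g[...,0],g[...,1],g[...,2]
bright=(G>190)
yel=(R-B>40)
def comp(mask,roi):
    x0,y0,x1,y1=roi; m=np.zeros(mask.shape,np.uint8); m[y0:y1,x0:x1]=mask[y0:y1,x0:x1]
    n,l,st,ce=cv2.connectedComponentsWithStats(m); k=1+np.argmax(st[1:,4])
    pts=np.argwhere(l==k)[:,::-1].astype(np.float32)
    (cc,rad)=cv2.minEnclosingCircle(pts); return ce[k],np.array(cc),rad,st[k,4],(l==k)
def show(name,mask,roi,z):
    ce,cc,rad,a,l=comp(mask,roi); w=onz(c,[ce,cc],z)
    print(name,ce.round(1),cc.round(1),"r",round(rad,1),"a",a,"W",w[:,:2].round(4).tolist()); return l
show("brush top",(R>190)&(R-B>30),(197,122,220,145),.076)
show("tin",(B>165)|((abs(R-G)<12)&(B>150)),(272,120,302,148),.038)
show("jar",(R<75),(230,120,260,150),.064)
show("bigw",yel,(232,170,262,202),.032)
show("spool",(R-B>20),(278,170,300,195),.048)
show("smallw",yel,(272,216,296,240),.02)
show("bottle",(R>150)&(R-B>-5),(233,221,256,246),.054)
l=show("cork",(R-B>15),(190,215,230,248),.044)
cnt,_=cv2.findContours(l.astype(np.uint8),cv2.RETR_EXTERNAL,cv2.CHAIN_APPROX_NONE)
box=cv2.boxPoints(cv2.minAreaRect(cnt[0])); w=onz(c,box,.044)[:,:2]; print(w.round(4).tolist(), [np.linalg.norm(w[i]-w[i-1]).round(4) for i in range(4)],[np.degrees(np.arctan2(*(w[i]-w[i-1])[::-1])).round(1) for i in range(4)],w.mean(0))
# trays outer
for nm,roi in(("wax",(90,118,182,246)),("glue",(318,116,414,240))):
    m=(G>165)|(yel&(R<0))
    m2=np.zeros(m.shape,np.uint8); x0,y0,x1,y1=roi; m2[y0:y1,x0:x1]=m[y0:y1,x0:x1]
    cnt,_=cv2.findContours(m2,cv2.RETR_EXTERNAL,cv2.CHAIN_APPROX_NONE); cn=max(cnt,key=cv2.contourArea); h=cv2.convexHull(cn)
    W=onz(c,h.reshape(-1,2),.018)[:,:2].astype(np.float32)
    rc=cv2.minAreaRect(W); bp=cv2.boxPoints(rc); print(nm,rc,bp.round(4).tolist())
E
```

```text
brush top [206.3 133.7] [206.4 133.8] r 6.8 a 147 W [[0.6731, 0.1018], [0.6728, 0.1017]]
tin [286.9 133.2] [287. 133.] r 11.4 a 399 W [[0.6854, -0.1007], [0.686, -0.101]]
jar [244.1 135.5] [244.1 135.5] r 11.0 a 359 W [[0.6719, 0.0085], [0.6717, 0.0087]]
bigw [246.1 187.5] [246.2 187.5] r 9.8 a 290 W [[0.5453, 0.0036], [0.5452, 0.0035]]
spool [288.2 182.4] [288.  182.5] r 8.1 a 166 W [[0.5556, -0.1014], [0.5554, -0.1009]]
smallw [282.9 227.3] [282.8 227.3] r 6.4 a 127 W [[0.4454, -0.0892], [0.4454, -0.089]]
bottle [244.2 232.9] [244.3 232.9] r 8.4 a 152 W [[0.43, 0.0078], [0.4299, 0.0075]]
cork [210.5 231. ] [210.4 231.4] r 16.3 a 549 W [[0.435, 0.091], [0.434, 0.0912]]
[[0.4484, 0.1326], [0.4658, 0.0605], [0.4216, 0.0496], [0.4044, 0.1212]] [np.float64(0.0454), np.float64(0.0741), np.float64(0.0455), np.float64(0.0737)] [np.float64(14.4), np.float64(-76.5), np.float64(-166.1), np.float64(103.5)] [0.43506111 0.09096697]
wax ((0.5644927620887756, 0.2921344041824341), (0.2911009192466736, 0.20072022080421448), 4.144097805023193) [[0.4120999872684479, 0.3817000091075897], [0.42660000920295715, 0.18150000274181366], [0.7168999910354614, 0.20260000228881836], [0.7024000287055969, 0.4027999937534332]]
glue ((0.5770000219345093, -0.3058634400367737), (0.29165002703666687, 0.20122313499450684), 2.033895969390869) [[0.427700012922287, -0.21050000190734863], [0.43479999899864197, -0.4115999937057495], [0.7263000011444092, -0.40119999647140503], [0.7192000150680542, -0.20010000467300415]]
```

The measurements agree with the stated sizes. I'll write a helper that gives the shift and turn in tool axes.

```bash
cat > g.py <<'E'
import sys,numpy as np
from station import r
from scipy.spatial.transform import Rotation as Ro
# usage: g.py x y zgrasp yaw(jaw dir deg, 0=world x)
s=r.sense(); p=np.array(s["tcp_pos"]); M=np.array(s["ee_rot"])
print("t %.2f tcp %s w %.3f F %s"%(s["time_s"],p.round(4),s["gripper_width"],np.round(s["wrist_force"],1)))
if len(sys.argv)>1:
    x,y,z,a=map(float,sys.argv[1:5]); a=np.radians(a); c,q=np.cos(a),np.sin(a)
    T=np.array([[-q,0,-c],[c,0,-q],[0,-1,0]])
    d=np.array([x,y,z-.008])-p
    print("rot",Ro.from_matrix(M.T@T).as_rotvec().round(3),"shift cm",(M.T@d*100).round(2))
E
python3 g.py 0.435 0.091 0.2 14.4
python3 - <<'E'
import numpy as np
def tr(c,yaw,p):
    a=np.radians(yaw);return (np.array(c)+np.array([[np.cos(a),-np.sin(a)],[np.sin(a),np.cos(a)]])@np.array(p)).round(4)
g=((.577,-.3059),2.03); w=((.5645,.2921),4.14)
for n,t,p in (("cork",g,(-.06,-.053)),("weight",g,(-.035,.013)),("bottle",g,(-.055,.066)),("tin",w,(-.055,.045)),("brush",w,(-.06,-.045))): print(n,tr(*t,p))
E
```

```text
t 0.15 tcp [ 0.1398 -0.6087  0.2327] w 1.002 F [ 0.2 -0.1  0.3]
rot [-1.000e-03 -1.596e+00  1.000e-03] shift cm [44.42  4.17 61.59]
cork [ 0.5189 -0.361 ]
weight [ 0.5416 -0.2941]
bottle [ 0.5197 -0.2419]
tin [0.5064 0.333 ]
brush [0.5079 0.2429]
```

step_arm(
  moves=[
    [[0, -0.08, 0, 2, 0, 1.5, 100], [0, -0.2, 0, 5, 0, 4, 100], [0, -0.32, 0, 8, 0, 6.5, 100], [0, -0.44, 0, 11, 0, 9, 100], [0, -0.56, 0, 14, 0, 11.5, 100]],
  ],
)

```text
time_s: 0.57
tcp_pos: [0.2511, -0.4641, 0.2332]
ee_rot: [[0.703, -0.0, -0.711], [0.711, 0.001, 0.703], [0.0, -1.0, 0.001]]
wrist_force: [1.2, 0.1, -0.7]
gripper_width: 0.999
```

```bash
python3 g.py 0.435 0.091 0.2 14.4
```

```text
t 0.57 tcp [ 0.2511 -0.4641  0.2332] w 0.999 F [ 1.2  0.1 -0.7]
rot [-1.000e-03 -1.031e+00  0.000e+00] shift cm [52.4   4.14 25.96]
```

step_arm(
  moves=[
    [[0, -0.1, 0, 3.5, 0, 1.5, 100], [0, -0.21, 0, 7, 0, 3, 100], [0, -0.32, 0, 10.5, 0, 4.5, 100], [0, -0.43, 0, 14, 0, 6, 100], [0, -0.54, 0, 17.5, 0, 7.5, 100]],
  ],
)

```text
time_s: 0.98
tcp_pos: [0.3214, -0.2871, 0.2334]
ee_rot: [[0.238, 0.0, -0.971], [0.971, 0.0, 0.238], [0.0, -1.0, 0.0]]
wrist_force: [1.2, 0.1, 0.6]
gripper_width: 0.999
```

```bash
python3 g.py 0.435 0.091 0.2 14.4
```

```text
t 0.98 tcp [ 0.3214 -0.2871  0.2334] w 0.999 F [1.2 0.1 0.6]
rot [ 0.    -0.491  0.   ] shift cm [39.43  4.15 -2.05]
```

step_arm(
  moves=[
    [[0, -0.1, 0, 4, 0, 0, 100], [0, -0.2, 0, 8, 0, -0.4, 100], [0, -0.3, 0, 12, 0, -0.8, 100], [0, -0.4, 0, 16, 0, -1.2, 100], [0, -0.49, 0, 20, 0, -1.6, 100]],
  ],
)

```text
time_s: 1.4
tcp_pos: [0.3852, -0.0968, 0.2338]
ee_rot: [[-0.247, 0.001, -0.969], [0.969, 0.0, -0.247], [0.0, -1.0, -0.001]]
wrist_force: [2.0, 0.0, 0.6]
gripper_width: 1.004
```

```bash
python3 g.py 0.435 0.091 0.2 14.4
```

```text
t 1.40 tcp [ 0.3852 -0.0968  0.2338] w 1.004 F [2.  0.  0.6]
rot [ 0.001 -0.001  0.   ] shift cm [16.96  4.18 -9.47]
```

step_arm(
  moves=[
    [[0, 0, 0, 3.4, 0, -1.8, 100], [0, 0, 0, 7, 0, -4, 100], [0, 0, 0, 11, 0.5, -6.2, 100], [0, 0, 0, 15, 1, -8.4, 100], [0, 0, 0, 16.5, 1.5, -9.3, 100]],
  ],
)

```text
time_s: 1.82
tcp_pos: [0.4362, 0.0872, 0.2188]
ee_rot: [[-0.245, 0.002, -0.969], [0.969, 0.001, -0.245], [0.001, -1.0, -0.002]]
wrist_force: [0.2, -0.7, 0.2]
gripper_width: 0.999
```

step_arm(
  moves=[
    [[0, 0, 0, 0, 0, 0, 100], [0, 0, 0, 0, 0, 0, 100], [0, 0, 0, 0, 0, 0, 100], [0, 0, 0, 0, 0, 0, 100], [0, 0, 0, 0, 0, 0, 100]],
  ],
)

```text
time_s: 2.23
tcp_pos: [0.4353, 0.0829, 0.2188]
ee_rot: [[-0.241, 0.0, -0.971], [0.971, 0.0, -0.241], [0.0, -1.0, -0.0]]
wrist_force: [0.5, 0.4, 0.9]
gripper_width: 0.996
```

```bash
python3 g.py 0.435 0.091 0.026 14.4;python3 - <<'E'
from station import optics
import cv2,pickle
c=optics.capture("wrist");pickle.dump(c,open("pics/w1.pkl","wb"));cv2.imwrite("pics/w1.png",c["image"][:,:,::-1])
E
```

```text
t 2.23 tcp [0.4353 0.0829 0.2188] w 0.996 F [0.5 0.4 0.9]
rot [ 0.    -0.008  0.   ] shift cm [ 0.79 20.08 -0.16]
```

View pics/w1.png

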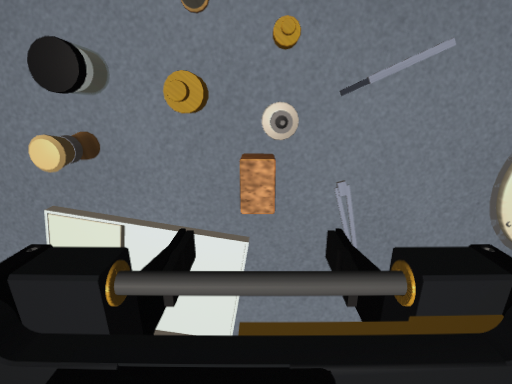

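Wrist view: the cork's top is at about (257,186), parallel to the jaws and on their centre line. I'll cross-check its position and descend.

```bash
python3 - <<'E'
from h import *
c=load("w1")
for n,p,z in(("cork",(257.5,187),.044),("bottle",(280,121),.054),("bigw",(185,92),.032),("smallw",(287,32),.02),("brush",(45,154),.078),("jar",(53,65),.064)): print(n,onz(c,[p],z)[0,:2].round(4))
E
```

```text
cork [0.4369 0.0912]
bottle [0.4312 0.0081]
bigw [0.545  0.0033]
smallw [ 0.4462 -0.0878]
brush [0.6715 0.1005]
jar [0.6749 0.0085]
```

step_arm(
  moves=[
    [[0, 0, 0, 0.4, 3, -0.1, 100], [0, -0.01, 0, 0.8, 7, -0.1, 100], [0, -0.01, 0, 0.8, 11, -0.1, 100], [0, -0.01, 0, 0.8, 14, -0.1, 100], [0, -0.01, 0, 0.8, 15.5, -0.1, 100]],
  ],
)

```text
time_s: 2.7
tcp_pos: [0.4324, 0.09, 0.0605]
ee_rot: [[-0.25, -0.005, -0.968], [0.968, -0.003, -0.25], [-0.001, -1.0, 0.006]]
wrist_force: [-0.6, 0.1, 0.6]
gripper_width: 1.002
```

step_arm(
  moves=[
    [[0, 0, 0, 0, 1.5, 0, 100], [0, 0, 0, 0, 3, 0, 100], [0, 0, 0, 0, 4, 0, 100], [0, 0, 0, 0, 4.5, 0, 100], [0, 0, 0, 0, 4.5, 0, 100]],
  ],
)

```text
time_s: 3.12
tcp_pos: [0.4342, 0.0911, 0.0179]
ee_rot: [[-0.251, -0.002, -0.968], [0.968, -0.001, -0.251], [-0.001, -1.0, 0.002]]
wrist_force: [-0.2, 0.9, 0.3]
gripper_width: 1.002
```

```bash
python3 g.py 0.436 0.091 0.026 14.4
```

```text
t 3.12 tcp [0.4342 0.0911 0.0179] w 1.002 F [-0.2  0.9  0.3]
rot [-0.002  0.003 -0.001] shift cm [-0.06 -0.01 -0.17]
```

Well placed. I'll close, then lift.

step_arm(
  moves=[
    [[0, 0, 0, 0, 0, 0, 30], [0, 0, 0, 0, 0, 0, 30], [0, 0, 0, 0, 0, 0, 20], [0, 0, 0, 0, 0, 0, 20], [0, 0, 0, 0, 0, 0, 10]],
  ],
)

```text
time_s: 3.53
tcp_pos: [0.4348, 0.0921, 0.019]
ee_rot: [[-0.252, 0.001, -0.968], [0.968, 0.001, -0.252], [0.0, -1.0, -0.001]]
wrist_force: [0.3, 0.8, -0.7]
gripper_width: 0.706
```

step_arm(
  moves=[
    [[0, 0, 0, 0, 0, 0, 0], [0, 0, 0, 0, 0, 0, 0], [0, 0, 0, 0, 0, 0, 0], [0, 0, 0, 0, 0, 0, 0], [0, 0, 0, 0, 0, 0, 0]],
  ],
)

```text
time_s: 3.95
tcp_pos: [0.4348, 0.0921, 0.0187]
ee_rot: [[-0.252, 0.0, -0.968], [0.968, 0.0, -0.252], [0.0, -1.0, -0.001]]
wrist_force: [-0.3, -0.1, 2.5]
gripper_width: 0.503
```

step_arm(
  moves=[
    [[0, 0, 0, 0, 0, 0, 0], [0, 0, 0, 0, -1, 0, 0], [0, 0, 0, 0, -3, 0, 0], [0, 0, 0, 0, -6, 0, 0], [0, 0, 0, 0, -9, 0, 0]],
  ],
)

```text
time_s: 4.37
tcp_pos: [0.4334, 0.0913, 0.1087]
ee_rot: [[-0.252, -0.003, -0.968], [0.968, -0.002, -0.252], [-0.001, -1.0, 0.004]]
wrist_force: [-0.3, 0.9, -0.7]
gripper_width: 0.506
```

step_arm(
  moves=[
    [[0, 0, 0, 0, -2.5, 0, 0], [0, 0, 0, 0, -4.5, 0, 0], [0, 0, 0, 0, -5, 0, 0], [0, 0, 0, 0, -5, 0, 0], [0, 0, 0, 0, -5, 0, 0]],
  ],
)

```text
time_s: 4.78
tcp_pos: [0.4337, 0.0916, 0.1576]
ee_rot: [[-0.252, -0.002, -0.968], [0.968, -0.0, -0.252], [0.0, -1.0, 0.002]]
wrist_force: [-0.0, -0.1, -0.4]
gripper_width: 0.505
```

```bash
python3 g.py 0.5189 -0.361 0.16 2;python3 - <<'E'
from station import optics
import cv2,pickle
c=optics.capture("wrist");cv2.imwrite("pics/w2.png",c["image"][:,:,::-1])
E
```

```text
t 4.78 tcp [0.4337 0.0916 0.1576] w 0.505 F [-0.  -0.1 -0.4]
rot [-0.002  0.22  -0.   ] shift cm [-45.95   0.56   3.15]
```

View pics/w2.png

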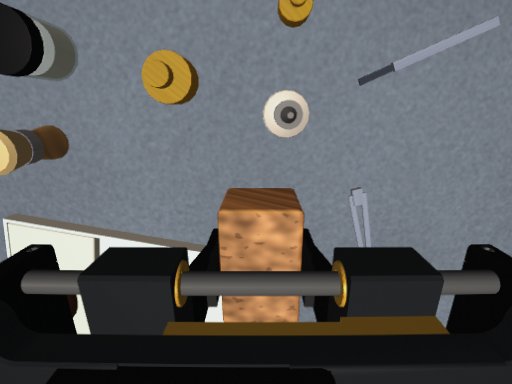

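The cork is held between the pads and level, at about (260,250). Carrying it to the glue tray.

step_arm(
  moves=[
    [[0, 0.04, 0, -1.5, 0, 0.1, 0], [0, 0.08, 0, -4.5, 0, 0.3, 0], [0, 0.12, 0, -8, 0, 0.5, 0], [0, 0.16, 0, -11.5, 0, 0.7, 0], [0, 0.22, 0, -15, 0, 1, 0]],
  ],
)

```text
time_s: 5.25
tcp_pos: [0.4619, -0.0572, 0.1567]
ee_rot: [[-0.034, -0.004, -0.999], [0.999, -0.001, -0.034], [-0.0, -1.0, 0.004]]
wrist_force: [1.4, 0.2, -0.2]
gripper_width: 0.504
```

```bash
python3 g.py 0.5189 -0.361 0.16 2
```

```text
t 5.25 tcp [ 0.4619 -0.0572  0.1567] w 0.504 F [ 1.4  0.2 -0.2]
rot [-0.004 -0.001 -0.   ] shift cm [-30.56   0.47  -4.67]
```

step_arm(
  moves=[
    [[0, 0, 0, -3.5, 0, -0.4, 0], [0, 0, 0, -7, 0, -1, 0], [0, 0, 0, -10.5, 0, -1.6, 0], [0, 0, 0, -14, 0, -2.1, 0], [0, 0, 0, -17.5, 0, -2.7, 0]],
  ],
)

```text
time_s: 5.67
tcp_pos: [0.4947, -0.2313, 0.1562]
ee_rot: [[-0.035, -0.004, -0.999], [0.999, 0.001, -0.035], [0.001, -1.0, 0.004]]
wrist_force: [2.0, 0.3, -0.6]
gripper_width: 0.501
```

step_arm(
  moves=[
    [[0, 0, 0, -3.5, 0, -0.5, 0], [0, 0, 0, -7, 0, -1, 0], [0, 0, 0, -10, 0, -1.5, 0], [0, 0, 0, -12, 0, -1.8, 0], [0, 0, 0, -12.6, 0, -1.9, 0]],
  ],
)

```text
time_s: 6.08
tcp_pos: [0.5184, -0.3576, 0.1552]
ee_rot: [[-0.032, -0.004, -0.999], [0.999, 0.001, -0.032], [0.001, -1.0, 0.004]]
wrist_force: [0.6, -0.4, -0.6]
gripper_width: 0.505
```

```bash
python3 g.py 0.5189 -0.361 0.031 2
```

```text
t 6.08 tcp [ 0.5184 -0.3576  0.1552] w 0.505 F [ 0.6 -0.4 -0.6]
rot [-0.004 -0.003  0.001] shift cm [-0.36 13.22 -0.09]
```

step_arm(
  moves=[
    [[0, 0, 0, -0.1, 2, 0, 0], [0, 0, 0, -0.1, 5, 0, 0], [0, 0, 0, -0.1, 8, 0, 0], [0, 0, 0, -0.1, 10, 0, 0], [0, 0, 0, -0.1, 11, 0, 0]],
  ],
)

```text
time_s: 6.5
tcp_pos: [0.5162, -0.3541, 0.0434]
ee_rot: [[-0.035, -0.008, -0.999], [0.999, 0.004, -0.035], [0.004, -1.0, 0.008]]
wrist_force: [-0.8, -0.1, -0.6]
gripper_width: 0.507
```

step_arm(
  moves=[
    [[0, 0, 0, 0, 0.5, 0, 0], [0, 0, 0, 0, 1, 0, 0], [0, 0, 0, 0, 1.5, 0, 0], [0, 0, 0, 0, 1.8, 0, 0], [0, 0, 0, 0, 2, 0, 0]],
  ],
)

```text
time_s: 6.92
tcp_pos: [0.5197, -0.3561, 0.0291]
ee_rot: [[-0.035, 0.001, -0.999], [0.999, -0.0, -0.035], [-0.001, -1.0, -0.001]]
wrist_force: [-0.5, 0.5, 0.1]
gripper_width: 0.504
```

```bash
python3 g.py 0.5189 -0.361 0.031 2
```

```text
t 6.92 tcp [ 0.5197 -0.3561  0.0291] w 0.504 F [-0.5  0.5  0.1]
rot [ 0.001  0.    -0.001] shift cm [-0.49  0.61  0.1 ]
```

step_arm(
  moves=[
    [[0, 0, 0, -0.4, 0.1, 0, 0], [0, 0, 0, -0.4, 0.3, 0, 0], [0, 0, 0, -0.4, 0.5, 0, 0], [0, 0, 0, -0.4, 0.6, 0, 0], [0, 0, 0, -0.4, 0.6, 0, 0]],
  ],
)

```text
time_s: 7.33
tcp_pos: [0.5195, -0.3601, 0.0228]
ee_rot: [[-0.035, 0.0, -0.999], [0.999, -0.0, -0.035], [-0.0, -1.0, -0.0]]
wrist_force: [-1.0, -0.3, 0.5]
gripper_width: 0.504
```

```bash
python3 g.py 0.5189 -0.361 0.031 2
```

```text
t 7.33 tcp [ 0.5195 -0.3601  0.0228] w 0.504 F [-1.  -0.3  0.5]
rot [ 0.  0. -0.] shift cm [-0.09 -0.02  0.06]
```

step_arm(
  moves=[
    [[0, 0, 0, 0, 0, 0, 60], [0, 0, 0, 0, 0, 0, 75], [0, 0, 0, 0, 0, 0, 75], [0, 0, 0, 0, 0, 0, 75], [0, 0, 0, 0, 0, 0, 75]],
  ],
)

```text
time_s: 7.75
tcp_pos: [0.5194, -0.3599, 0.0225]
ee_rot: [[-0.035, -0.0, -0.999], [0.999, 0.0, -0.035], [0.0, -1.0, 0.0]]
wrist_force: [0.3, -0.2, -0.0]
gripper_width: 0.731
```

step_arm(
  moves=[
    [[0, 0, 0, 0, -1, 0, 75], [0, 0, 0, 0, -4, 0, 75], [0, 0, 0, 0, -8, 0, 75], [0, 0, 0, 0, -12, 0, 75], [0, 0, 0, 0, -16, 0, 90]],
  ],
)

```text
time_s: 8.17
tcp_pos: [0.519, -0.3599, 0.1851]
ee_rot: [[-0.035, 0.0, -0.999], [0.999, -0.0, -0.035], [-0.0, -1.0, -0.0]]
wrist_force: [1.0, 0.3, -0.8]
gripper_width: 0.774
```

```bash
python3 g.py 0.545 0.0036 0.2 0;python3 - <<'E'
from station import optics
import cv2,pickle
c=optics.capture("wrist");cv2.imwrite("pics/w3.png",c["image"][:,:,::-1])
E
```

```text
t 8.17 tcp [ 0.519  -0.3599  0.1851] w 0.774 F [ 1.   0.3 -0.8]
rot [ 0.     0.035 -0.   ] shift cm [36.24 -0.7  -3.87]
```

View pics/w3.png

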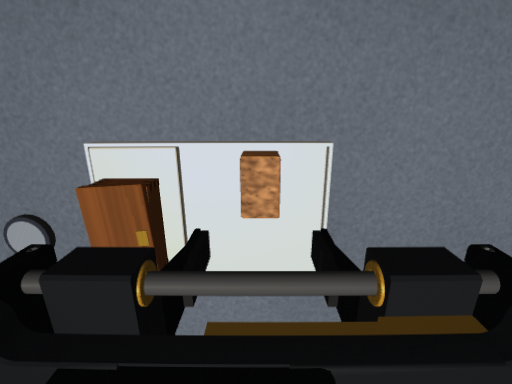

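The cork stands in the tray at about (260,185), square to it and clear of the walls. Next, the large weight.

step_arm(
  moves=[
    [[0, 0, 0, 3, 0, -0.3, 100], [0, 0.03, 0, 7, 0, -0.7, 100], [0, 0.03, 0, 11, 0, -1.1, 100], [0, 0.03, 0, 15, 0, -1.5, 100], [0, 0.03, 0, 19, 0, -2, 100]],
  ],
)

```text
time_s: 8.63
tcp_pos: [0.5324, -0.1678, 0.1833]
ee_rot: [[-0.004, 0.001, -1.0], [1.0, -0.0, -0.004], [-0.0, -1.0, -0.001]]
wrist_force: [1.3, 0.4, 0.7]
gripper_width: 0.988
```

step_arm(
  moves=[
    [[0, 0, 0, 4, 0, -0.3, 100], [0, 0, 0, 8, 0, -0.6, 100], [0, 0, 0, 12, 0, -0.9, 100], [0, 0, 0, 15, 0, -1.2, 100], [0, 0, 0, 17, 0, -1.3, 100]],
  ],
)

```text
time_s: 9.05
tcp_pos: [0.5451, 0.0036, 0.1834]
ee_rot: [[-0.008, 0.002, -1.0], [1.0, 0.001, -0.008], [0.001, -1.0, -0.002]]
wrist_force: [-1.0, 0.0, 0.4]
gripper_width: 1.0
```

step_arm(
  moves=[
    [[0, 0, 0, 0, 0, 0, 100], [0, 0, 0, 0, 0, 0, 100], [0, 0, 0, 0, 0, 0, 100], [0, 0, 0, 0, 0, 0, 100], [0, 0, 0, 0, 0, 0, 100]],
  ],
)

```text
time_s: 9.47
tcp_pos: [0.5447, -0.0004, 0.1826]
ee_rot: [[-0.003, -0.0, -1.0], [1.0, -0.0, -0.003], [-0.0, -1.0, 0.0]]
wrist_force: [1.5, -0.7, 0.1]
gripper_width: 1.0
```

```bash
python3 g.py 0.545 0.0036 0.024 0;python3 - <<'E'
from station import optics
import cv2,pickle
c=optics.capture("wrist");cv2.imwrite("pics/w4.png",c["image"][:,:,::-1])
E
```

```text
t 9.47 tcp [ 5.447e-01 -4.000e-04  1.826e-01] w 1.000 F [ 1.5 -0.7  0.1]
rot [-0.     0.003 -0.   ] shift cm [ 0.4  16.66 -0.03]
```

View pics/w4.png

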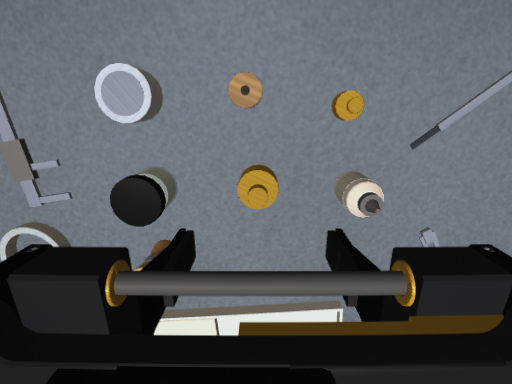

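Wrist view: the large weight is at (258,190), centred between the fingers; the neighbours are clear. Descending.

step_arm(
  moves=[
    [[0, 0, 0, 0.4, 2, 0, 100], [0, 0, 0, 0.4, 5, 0, 100], [0, 0, 0, 0.4, 8.5, 0, 100], [0, 0, 0, 0.4, 11.5, 0, 100], [0, 0, 0, 0.4, 13.5, 0, 100]],
  ],
)

```text
time_s: 9.93
tcp_pos: [0.5432, 0.0035, 0.0447]
ee_rot: [[-0.003, -0.004, -1.0], [1.0, -0.001, -0.003], [-0.001, -1.0, 0.004]]
wrist_force: [0.2, 0.1, -0.3]
gripper_width: 0.998
```

step_arm(
  moves=[
    [[0, 0, 0, 0, 1, 0, 100], [0, 0, 0, 0, 2, 0, 100], [0, 0, 0, 0, 2.7, 0, 100], [0, 0, 0, 0, 3.1, 0, 100], [0, 0, 0, 0, 3.1, 0, 100]],
  ],
)

```text
time_s: 10.35
tcp_pos: [0.5451, 0.0046, 0.0165]
ee_rot: [[-0.005, 0.0, -1.0], [1.0, 0.0, -0.005], [0.0, -1.0, -0.0]]
wrist_force: [0.2, -0.0, 0.3]
gripper_width: 1.0
```

```bash
python3 g.py 0.545 0.0036 0.024 0
```

```text
t 10.35 tcp [0.5451 0.0046 0.0165] w 1.000 F [ 0.2 -0.   0.3]
rot [0.    0.005 0.   ] shift cm [-0.1   0.05  0.01]
```

step_arm(
  moves=[
    [[0, 0, 0, -0.1, 0, 0, 40], [0, 0, 0, -0.1, 0, 0, 30], [0, 0, 0, -0.1, 0, 0, 20], [0, 0, 0, -0.1, 0, 0, 10], [0, 0, 0, -0.1, 0, 0, 0]],
  ],
)

```text
time_s: 10.77
tcp_pos: [0.5451, 0.0038, 0.017]
ee_rot: [[-0.005, 0.001, -1.0], [1.0, 0.0, -0.005], [0.0, -1.0, -0.001]]
wrist_force: [-0.5, -0.3, -0.7]
gripper_width: 0.706
```

step_arm(
  moves=[
    [[0, 0, 0, 0, 0, 0, 0], [0, 0, 0, 0, 0, 0, 0], [0, 0, 0, 0, 0, 0, 0], [0, 0, 0, 0, 0, 0, 0], [0, 0, 0, 0, 0, 0, 0]],
  ],
)

```text
time_s: 11.18
tcp_pos: [0.5458, 0.0039, 0.0168]
ee_rot: [[-0.005, 0.002, -1.0], [1.0, 0.0, -0.005], [0.0, -1.0, -0.002]]
wrist_force: [3.3, 0.8, 0.6]
gripper_width: 0.536
```

step_arm(
  moves=[
    [[0, 0, 0, 0, 0, 0, 0], [0, 0, 0, 0, -1, 0, 0], [0, 0, 0, 0, -3, 0, 0], [0, 0, 0, 0, -6, 0, 0], [0, 0, 0, 0, -9, 0, 0]],
  ],
)

```text
time_s: 11.6
tcp_pos: [0.5417, 0.003, 0.1058]
ee_rot: [[-0.004, -0.008, -1.0], [1.0, -0.001, -0.004], [-0.001, -1.0, 0.008]]
wrist_force: [0.6, 0.1, -4.9]
gripper_width: 0.536
```

step_arm(
  moves=[
    [[0, 0, 0, 0, -2.5, 0, 0], [0, 0, 0, 0, -4.5, 0, 0], [0, 0, 0, 0, -5, 0, 0], [0, 0, 0, 0, -5, 0, 0], [0, 0, 0, 0, -5, 0, 0]],
  ],
)

```text
time_s: 12.02
tcp_pos: [0.543, 0.0034, 0.1549]
ee_rot: [[-0.004, -0.004, -1.0], [1.0, -0.0, -0.004], [0.0, -1.0, 0.004]]
wrist_force: [0.4, -0.1, -4.6]
gripper_width: 0.541
```

```bash
python3 g.py 0.5416 -0.2941 0.16 2;python3 - <<'E'
from station import optics
import cv2,pickle
c=optics.capture("wrist");cv2.imwrite("pics/w5.png",c["image"][:,:,::-1])
E
```

```text
t 12.02 tcp [0.543  0.0034 0.1549] w 0.541 F [ 0.4 -0.1 -4.6]
rot [-0.004 -0.031  0.   ] shift cm [-29.75   0.3    0.26]
```

View pics/w5.png

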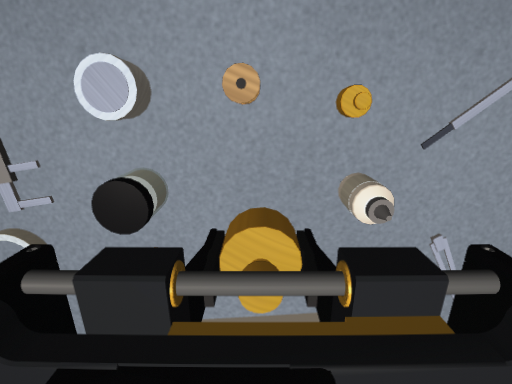

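The weight is held upright, with 4.6 N on the wrist matching 0.45 kg. Carrying it to the tray.

step_arm(
  moves=[
    [[0, 0, 0, -1.5, 0, 0, 0], [0, -0.03, 0, -4.5, 0, 0, 0], [0, -0.03, 0, -8, 0, 0, 0], [0, -0.03, 0, -11.5, 0, 0.1, 0], [0, -0.03, 0, -15, 0, 0.2, 0]],
  ],
)

```text
time_s: 12.48
tcp_pos: [0.542, -0.1474, 0.154]
ee_rot: [[-0.036, -0.005, -0.999], [0.999, 0.001, -0.036], [0.001, -1.0, 0.005]]
wrist_force: [0.6, -0.2, -4.5]
gripper_width: 0.537
```

step_arm(
  moves=[
    [[0, 0, 0, -3.5, 0, -0.1, 0], [0, 0, 0, -7, 0, -0.2, 0], [0, 0, 0, -10, 0, -0.3, 0], [0, 0, 0, -12.5, 0, -0.4, 0], [0, 0, 0, -14.2, 0, -0.4, 0]],
  ],
)

```text
time_s: 12.9
tcp_pos: [0.5511, -0.2902, 0.1534]
ee_rot: [[-0.033, -0.005, -0.999], [0.999, 0.001, -0.033], [0.002, -1.0, 0.005]]
wrist_force: [0.2, 1.2, -3.6]
gripper_width: 0.539
```

step_arm(
  moves=[
    [[0, 0, 0, 0, 0, 0, 0], [0, 0, 0, 0, 0, 0, 0], [0, 0, 0, 0, 0, 0, 0], [0, 0, 0, 0, 0, 0, 0], [0, 0, 0, 0, 0, 0, 0]],
  ],
)

```text
time_s: 13.32
tcp_pos: [0.5525, -0.2871, 0.1561]
ee_rot: [[-0.036, -0.001, -0.999], [0.999, 0.0, -0.036], [0.0, -1.0, 0.001]]
wrist_force: [-0.5, 0.1, -6.6]
gripper_width: 0.537
```

```bash
python3 g.py 0.5416 -0.2941 0.0292 2
```

```text
t 13.32 tcp [ 0.5525 -0.2871  0.1561] w 0.537 F [-0.5  0.1 -6.6]
rot [-0.001  0.001  0.   ] shift cm [-0.67 13.49  1.1 ]
```

step_arm(
  moves=[
    [[0, 0, 0, -0.3, 1.5, 0.5, 0], [0, 0, 0, -0.6, 4, 1, 0], [0, 0, 0, -0.6, 7, 1, 0], [0, 0, 0, -0.6, 9.5, 1, 0], [0, 0, 0, -0.6, 11, 1, 0]],
  ],
)

```text
time_s: 13.73
tcp_pos: [0.5411, -0.293, 0.0438]
ee_rot: [[-0.035, -0.004, -0.999], [0.999, 0.002, -0.035], [0.002, -1.0, 0.004]]
wrist_force: [0.5, -0.5, -4.6]
gripper_width: 0.536
```

step_arm(
  moves=[
    [[0, 0, 0, 0, 0.5, 0, 0], [0, 0, 0, 0, 1, 0, 0], [0, 0, 0, 0, 1.3, 0, 0], [0, 0, 0, 0, 1.6, 0, 0], [0, 0, 0, 0, 1.6, 0, 0]],
  ],
)

```text
time_s: 14.15
tcp_pos: [0.5433, -0.2944, 0.0311]
ee_rot: [[-0.035, 0.001, -0.999], [0.999, -0.0, -0.035], [-0.0, -1.0, -0.001]]
wrist_force: [-0.9, 0.6, -3.8]
gripper_width: 0.538
```

```bash
python3 g.py 0.5416 -0.2941 0.0292 2
```

```text
t 14.15 tcp [ 0.5433 -0.2944  0.0311] w 0.538 F [-0.9  0.6 -3.8]
rot [ 0.001  0.    -0.   ] shift cm [0.04 0.99 0.17]
```

step_arm(
  moves=[
    [[0, 0, 0, 0, 0.2, 0.1, 0], [0, 0, 0, 0, 0.5, 0.1, 0], [0, 0, 0, 0, 0.8, 0.1, 0], [0, 0, 0, 0, 1.0, 0.1, 0], [0, 0, 0, 0, 1.0, 0.1, 0]],
  ],
)

```text
time_s: 14.57
tcp_pos: [0.5419, -0.2946, 0.0209]
ee_rot: [[-0.035, 0.0, -0.999], [0.999, -0.0, -0.035], [-0.0, -1.0, -0.0]]
wrist_force: [-1.0, 0.6, -1.1]
gripper_width: 0.539
```

step_arm(
  moves=[
    [[0, 0, 0, 0, 0, 0, 55], [0, 0, 0, 0, 0, 0, 60], [0, 0, 0, 0, 0, 0, 75], [0, 0, 0, 0, 0, 0, 75], [0, 0, 0, 0, 0, 0, 75]],
  ],
)

```text
time_s: 14.98
tcp_pos: [0.5423, -0.2947, 0.021]
ee_rot: [[-0.035, 0.001, -0.999], [0.999, -0.0, -0.035], [-0.001, -1.0, -0.001]]
wrist_force: [0.6, -0.6, -0.3]
gripper_width: 0.714
```

step_arm(
  moves=[
    [[0, 0, 0, 0, -1, 0, 80], [0, 0, 0, 0, -4, 0, 80], [0, 0, 0, 0, -8, 0, 80], [0, 0, 0, 0, -12, 0, 80], [0, 0, 0, 0, -16, 0, 90]],
  ],
)

```text
time_s: 15.4
tcp_pos: [0.5415, -0.2945, 0.1832]
ee_rot: [[-0.035, 0.0, -0.999], [0.999, -0.0, -0.035], [-0.0, -1.0, -0.0]]
wrist_force: [0.6, 0.2, -0.3]
gripper_width: 0.826
```

```bash
python3 g.py 0.4305 0.0079 0.2 0;python3 - <<'E'
from station import optics
import cv2,pickle
c=optics.capture("wrist");cv2.imwrite("pics/w6.png",c["image"][:,:,::-1])
E
```

```text
t 15.40 tcp [ 0.5415 -0.2945  0.1832] w 0.826 F [ 0.6  0.2 -0.3]
rot [ 0.     0.035 -0.   ] shift cm [30.62 -0.89 10.03]
```

View pics/w6.png

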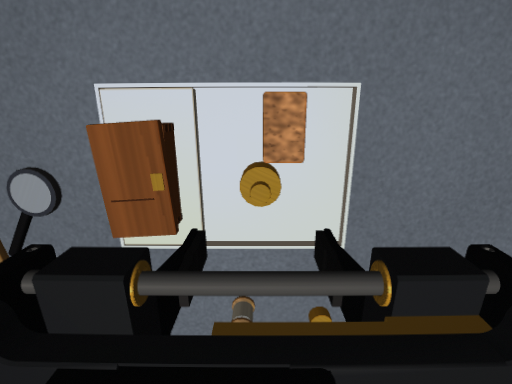

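The weight stands upright at (260,185), next to the cork. Next, the glue bottle.

step_arm(
  moves=[
    [[0, 0, 0, 3, -0.3, 1, 100], [0, 0.03, 0, 6.5, -0.8, 2.2, 100], [0, 0.03, 0, 10, -0.9, 3.4, 100], [0, 0.03, 0, 13.5, -0.9, 4.6, 100], [0, 0.03, 0, 17, -0.9, 5.8, 100]],
  ],
)

```text
time_s: 15.87
tcp_pos: [0.4772, -0.1254, 0.1904]
ee_rot: [[-0.004, 0.002, -1.0], [1.0, 0.0, -0.004], [-0.0, -1.0, -0.002]]
wrist_force: [1.0, 0.6, 0.8]
gripper_width: 0.998
```

step_arm(
  moves=[
    [[0, 0, 0, 3.5, 0, 1.2, 100], [0, 0, 0, 7, 0, 2.3, 100], [0, 0, 0, 10, 0, 3.2, 100], [0, 0, 0, 12.3, 0, 3.7, 100], [0, 0, 0, 13, 0, 3.8, 100]],
  ],
)

```text
time_s: 16.28
tcp_pos: [0.4386, 0.0054, 0.1905]
ee_rot: [[-0.009, 0.002, -1.0], [1.0, 0.001, -0.009], [0.001, -1.0, -0.002]]
wrist_force: [0.1, 0.0, 0.1]
gripper_width: 1.0
```

step_arm(
  moves=[
    [[0, 0, 0, 0, 0, 0, 100], [0, 0, 0, 0, 0, 0, 100], [0, 0, 0, 0, 0, 0, 100], [0, 0, 0, 0, 0, 0, 100], [0, 0, 0, 0, 0, 0, 100]],
  ],
)

```text
time_s: 16.7
tcp_pos: [0.4394, 0.0023, 0.1894]
ee_rot: [[-0.003, -0.0, -1.0], [1.0, -0.0, -0.003], [-0.0, -1.0, 0.0]]
wrist_force: [0.4, -0.1, 0.7]
gripper_width: 0.997
```

```bash
python3 g.py 0.4305 0.0079 0.042 0;python3 - <<'E'
from station import optics
import cv2,pickle
c=optics.capture("wrist");cv2.imwrite("pics/w7.png",c["image"][:,:,::-1])
pickle.dump(c,open("pics/w7.pkl","wb"))
E
```

```text
t 16.70 tcp [0.4394 0.0023 0.1894] w 0.997 F [ 0.4 -0.1  0.7]
rot [-0.     0.003 -0.   ] shift cm [ 0.57 15.54  0.88]
```

View pics/w7.png

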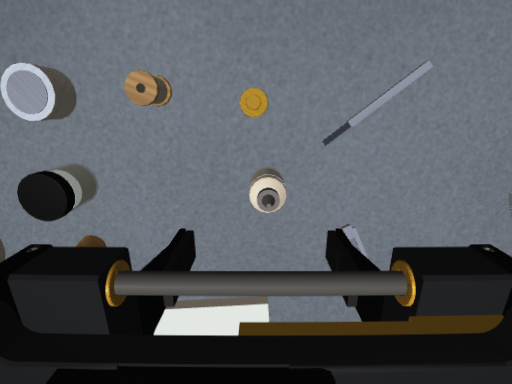

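The bottle is at (267,193), right of the jaw centre by about the 0.9 cm that the helper gives. Correcting while descending.

step_arm(
  moves=[
    [[0, 0, 0, 0.5, 1, 0.8, 100], [0, 0, 0, 0.55, 3.5, 0.9, 100], [0, 0, 0, 0.55, 7, 0.9, 100], [0, 0, 0, 0.55, 10.5, 0.9, 100], [0, 0, 0, 0.55, 12.5, 0.9, 100]],
  ],
)

```text
time_s: 17.17
tcp_pos: [0.4285, 0.0076, 0.0618]
ee_rot: [[-0.003, -0.004, -1.0], [1.0, -0.001, -0.003], [-0.001, -1.0, 0.004]]
wrist_force: [0.3, -0.2, -0.6]
gripper_width: 1.0
```

step_arm(
  moves=[
    [[0, 0, 0, 0, 1, 0, 100], [0, 0, 0, 0, 2, 0, 100], [0, 0, 0, 0, 2.7, 0, 100], [0, 0, 0, 0, 3.0, 0, 100], [0, 0, 0, 0, 3.0, 0, 100]],
  ],
)

```text
time_s: 17.58
tcp_pos: [0.4301, 0.0083, 0.0341]
ee_rot: [[-0.004, -0.001, -1.0], [1.0, -0.001, -0.004], [-0.0, -1.0, 0.001]]
wrist_force: [0.2, 0.6, 0.8]
gripper_width: 1.003
```

```bash
python3 g.py 0.4305 0.0079 0.042 0
```

```text
t 17.58 tcp [0.4301 0.0083 0.0341] w 1.003 F [0.2 0.6 0.8]
rot [-0.001  0.004 -0.001] shift cm [-0.04  0.01 -0.04]
```

step_arm(
  moves=[
    [[0, 0, 0, 0, 0, 0, 55], [0, 0, 0, 0, 0, 0, 50], [0, 0, 0, 0, 0, 0, 40], [0, 0, 0, 0, 0, 0, 30], [0, 0, 0, 0, 0, 0, 20]],
  ],
)

```text
time_s: 18.0
tcp_pos: [0.4304, 0.0088, 0.035]
ee_rot: [[-0.005, 0.001, -1.0], [1.0, 0.0, -0.005], [0.0, -1.0, -0.001]]
wrist_force: [0.8, 0.0, -0.2]
gripper_width: 0.707
```

step_arm(
  moves=[
    [[0, 0, 0, 0, 0, 0, 10], [0, 0, 0, 0, 0, 0, 0], [0, 0, 0, 0, 0, 0, 0], [0, 0, 0, 0, 0, 0, 0], [0, 0, 0, 0, 0, 0, 0]],
  ],
)

```text
time_s: 18.42
tcp_pos: [0.4305, 0.0088, 0.0347]
ee_rot: [[-0.005, 0.001, -1.0], [1.0, 0.0, -0.005], [0.0, -1.0, -0.001]]
wrist_force: [0.9, -0.1, 1.0]
gripper_width: 0.475
```

step_arm(
  moves=[
    [[0, 0, 0, 0, 0, 0, 0], [0, 0, 0, 0, 0, 0, 0], [0, 0, 0, 0, -1, 0, 0], [0, 0, 0, 0, -3, 0, 0], [0, 0, 0, 0, -6, 0, 0]],
  ],
)

```text
time_s: 18.83
tcp_pos: [0.4274, 0.0078, 0.0928]
ee_rot: [[-0.004, -0.008, -1.0], [1.0, -0.002, -0.004], [-0.002, -1.0, 0.008]]
wrist_force: [0.6, -0.5, -1.1]
gripper_width: 0.475
```

step_arm(
  moves=[
    [[0, 0, 0, 0, -3, 0, 0], [0, 0, 0, 0, -5.5, 0, 0], [0, 0, 0, 0, -7, 0, 0], [0, 0, 0, 0, -7.5, 0, 0], [0, 0, 0, 0, -7.5, 0, 0]],
  ],
)

```text
time_s: 19.25
tcp_pos: [0.4302, 0.0088, 0.1701]
ee_rot: [[-0.005, 0.001, -1.0], [1.0, 0.001, -0.005], [0.001, -1.0, -0.001]]
wrist_force: [0.4, -0.0, -1.5]
gripper_width: 0.476
```

```bash
python3 g.py 0.5197 -0.2419 0.175 2;python3 - <<'E'
from station import optics
import cv2,pickle
c=optics.capture("wrist");cv2.imwrite("pics/w8.png",c["image"][:,:,::-1])
E
```

```text
t 19.25 tcp [0.4302 0.0088 0.1701] w 0.476 F [ 0.4 -0.  -1.5]
rot [ 0.001 -0.03   0.001] shift cm [-25.11   0.3   -8.83]
```

View pics/w8.png

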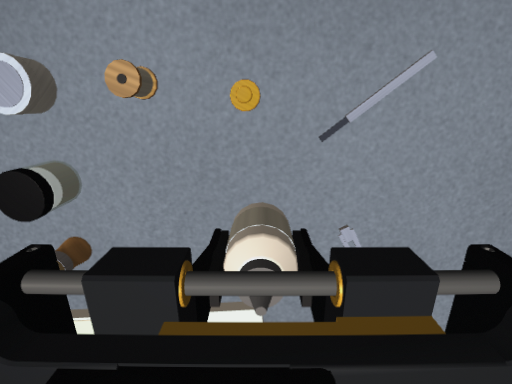

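The bottle is held upright, at about (262,250). Carrying it.

step_arm(
  moves=[
    [[0, 0, 0, -1.5, 0, -0.5, 0], [0, -0.03, 0, -4, 0, -1.4, 0], [0, -0.03, 0, -7, 0, -2.4, 0], [0, -0.03, 0, -10, 0, -3.5, 0], [0, -0.03, 0, -13, 0, -4.5, 0]],
  ],
)

```text
time_s: 19.72
tcp_pos: [0.475, -0.1223, 0.1672]
ee_rot: [[-0.035, -0.005, -0.999], [0.999, 0.0, -0.035], [0.0, -1.0, 0.005]]
wrist_force: [0.2, -0.1, -1.1]
gripper_width: 0.472
```

step_arm(
  moves=[
    [[0, 0, 0, -3, 0, -1, 0], [0, 0, 0, -6, 0, -1.8, 0], [0, 0, 0, -9, 0, -2.6, 0], [0, 0, 0, -11, 0, -3.3, 0], [0, 0, 0, -12, 0, -3.8, 0]],
  ],
)

```text
time_s: 20.13
tcp_pos: [0.5172, -0.2418, 0.1664]
ee_rot: [[-0.032, -0.005, -0.999], [0.999, 0.001, -0.032], [0.001, -1.0, 0.005]]
wrist_force: [0.1, 0.9, -2.4]
gripper_width: 0.475
```

step_arm(
  moves=[
    [[0, 0, 0, 0, 0, 0, 0], [0, 0, 0, 0, 0, 0, 0], [0, 0, 0, 0, 0, 0, 0], [0, 0, 0, 0, 0, 0, 0], [0, 0, 0, 0, 0, 0, 0]],
  ],
)

```text
time_s: 20.55
tcp_pos: [0.5178, -0.2387, 0.1696]
ee_rot: [[-0.036, -0.0, -0.999], [0.999, 0.0, -0.036], [0.0, -1.0, 0.0]]
wrist_force: [0.7, 0.4, -1.6]
gripper_width: 0.468
```

```bash
python3 g.py 0.5197 -0.2419 0.0472 2;python3 - <<'E'
from station import optics
import cv2,pickle
c=optics.capture("top");cv2.imwrite("pics/t9.png",c["image"][:,:,::-1])
E
```

```text
t 20.55 tcp [ 0.5178 -0.2387  0.1696] w 0.468 F [ 0.7  0.4 -1.6]
rot [-0.     0.001  0.   ] shift cm [-0.33 13.04 -0.18]
```

View pics/t9.png

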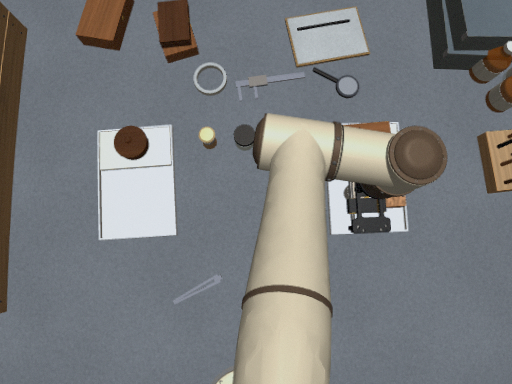

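step_arm(
  moves=[
    [[0, 0, 0, -0.3, 1.5, -0.2, 0], [0, 0, 0, -0.3, 4, -0.2, 0], [0, 0, 0, -0.3, 7, -0.2, 0], [0, 0, 0, -0.3, 9.5, -0.2, 0], [0, 0, 0, -0.3, 11, -0.2, 0]],
  ],
)

```text
time_s: 21.02
tcp_pos: [0.5185, -0.2417, 0.0571]
ee_rot: [[-0.035, -0.004, -0.999], [0.999, 0.001, -0.035], [0.001, -1.0, 0.004]]
wrist_force: [-0.4, -0.8, -2.0]
gripper_width: 0.475
```

step_arm(
  moves=[
    [[0, 0, 0, 0, 0.4, 0, 0], [0, 0, 0, 0, 0.8, 0, 0], [0, 0, 0, 0, 1.2, 0, 0], [0, 0, 0, 0, 1.4, 0, 0], [0, 0, 0, 0, 1.4, 0, 0]],
  ],
)

```text
time_s: 21.43
tcp_pos: [0.5206, -0.2426, 0.0462]
ee_rot: [[-0.035, 0.001, -0.999], [0.999, -0.0, -0.035], [-0.0, -1.0, -0.001]]
wrist_force: [0.3, -0.2, -1.1]
gripper_width: 0.476
```

```bash
python3 g.py 0.5197 -0.2419 0.0468 2
```

```text
t 21.43 tcp [ 0.5206 -0.2426  0.0462] w 0.476 F [ 0.3 -0.2 -1.1]
rot [ 0.001  0.    -0.   ] shift cm [0.08 0.74 0.09]
```

step_arm(
  moves=[
    [[0, 0, 0, 0.1, 0.2, 0, 0], [0, 0, 0, 0.1, 0.4, 0, 0], [0, 0, 0, 0.1, 0.6, 0, 0], [0, 0, 0, 0.1, 0.75, 0, 0], [0, 0, 0, 0.1, 0.75, 0, 0]],
  ],
)

```text
time_s: 21.85
tcp_pos: [0.5202, -0.2417, 0.0387]
ee_rot: [[-0.035, 0.0, -0.999], [0.999, -0.0, -0.035], [-0.0, -1.0, -0.0]]
wrist_force: [-0.6, 1.0, 2.5]
gripper_width: 0.475
```

step_arm(
  moves=[
    [[0, 0, 0, 0, 0, 0, 50], [0, 0, 0, 0, 0, 0, 60], [0, 0, 0, 0, 0, 0, 70], [0, 0, 0, 0, 0, 0, 75], [0, 0, 0, 0, 0, 0, 75]],
  ],
)

```text
time_s: 22.27
tcp_pos: [0.5202, -0.2417, 0.038]
ee_rot: [[-0.035, 0.0, -0.999], [0.999, -0.0, -0.035], [-0.0, -1.0, -0.0]]
wrist_force: [0.6, -0.1, -0.1]
gripper_width: 0.703
```

step_arm(
  moves=[
    [[0, 0, 0, 0, -1, 0, 80], [0, 0, 0, 0, -4, 0, 80], [0, 0, 0, 0, -8, 0, 80], [0, 0, 0, 0, -12, 0, 80], [0, 0, 0, 0, -16, 0, 90]],
  ],
)

```text
time_s: 22.68
tcp_pos: [0.5197, -0.2417, 0.2006]
ee_rot: [[-0.035, 0.0, -0.999], [0.999, -0.0, -0.035], [-0.0, -1.0, -0.0]]
wrist_force: [1.3, -0.4, -0.3]
gripper_width: 0.825
```

```bash
python3 g.py 0.6855 -0.1008 0.2 0;python3 - <<'E'
from station import optics
import cv2,pickle
c=optics.capture("wrist");cv2.imwrite("pics/w10.png",c["image"][:,:,::-1])
E
```

```text
t 22.68 tcp [ 0.5197 -0.2417  0.2006] w 0.825 F [ 1.3 -0.4 -0.3]
rot [ 0.     0.035 -0.   ] shift cm [ 13.5    0.86 -17.06]
```

View pics/w10.png

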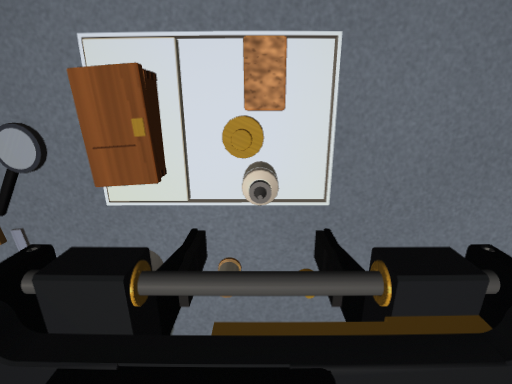

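The glue tray now holds all three things upright: cork (265,72), weight (243,137) and bottle (260,185). On to the wax tin.

step_arm(
  moves=[
    [[0, 0, 0, 2, 0, -2.2, 100], [0, 0.03, 0, 4.5, 0, -5, 100], [0, 0.03, 0, 6.5, 0, -8, 100], [0, 0.03, 0, 9, 0, -11, 100], [0, 0.03, 0, 11, 0.5, -13.5, 100]],
  ],
)

```text
time_s: 23.15
tcp_pos: [0.6534, -0.1255, 0.1949]
ee_rot: [[-0.006, 0.004, -1.0], [1.0, -0.0, -0.006], [-0.0, -1.0, -0.004]]
wrist_force: [0.6, -0.4, 0.0]
gripper_width: 0.996
```

step_arm(
  moves=[
    [[0, 0, 0, 1, 0, -1.5, 100], [0, 0, 0, 2, 0, -2.5, 100], [0, 0, 0, 2.4, 0, -3.0, 100], [0, 0, 0, 2.4, 0, -3.0, 100], [0, 0, 0, 2.4, 0, -3.0, 100]],
  ],
)

```text
time_s: 23.57
tcp_pos: [0.6805, -0.1033, 0.1933]
ee_rot: [[-0.005, -0.0, -1.0], [1.0, -0.0, -0.005], [-0.0, -1.0, 0.0]]
wrist_force: [0.6, 0.0, 0.6]
gripper_width: 0.998
```

```bash
python3 g.py 0.6855 -0.1008 0.024 0;python3 - <<'E'
from station import optics
import cv2,pickle
from h import *
c=optics.capture("wrist");cv2.imwrite("pics/w11.png",c["image"][:,:,::-1])
pickle.dump(c,open("pics/w11.pkl","wb"))
print(proj(c,[[.6855,-.1008,.038]]))
E
```

```text
t 23.57 tcp [ 0.6805 -0.1033  0.1933] w 0.998 F [0.6 0.  0.6]
rot [-0.     0.005 -0.   ] shift cm [ 0.25 17.73 -0.5 ]
[[255.92850154 187.35325468]]
```

View pics/w11.png

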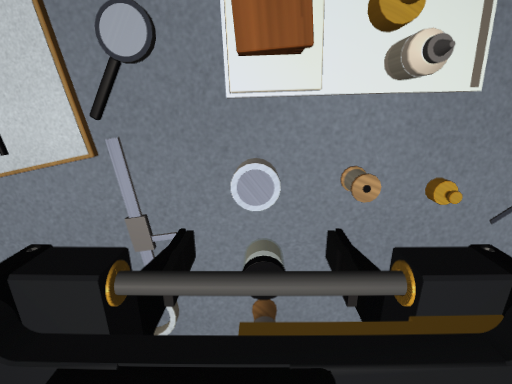

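```bash
python3 - <<'E'
from h import *
c=load("w11"); print(onz(c,[(180,236),(150,235),(130,215)],0).round(3))
E
```

```text
[[ 0.792 -0.02   0.   ]
 [ 0.834 -0.021  0.   ]
 [ 0.857 -0.051  0.   ]]
```

step_arm(
  moves=[
    [[0, 0, 0, 0.25, 2, -0.5, 100], [0, 0, 0, 0.25, 5, -0.5, 100], [0, 0, 0, 0.25, 9, -0.5, 100], [0, 0, 0, 0.25, 12, -0.5, 100], [0, 0, 0, 0.25, 13.5, -0.5, 100]],
  ],
)

```text
time_s: 24.03
tcp_pos: [0.6823, -0.1014, 0.0538]
ee_rot: [[-0.002, -0.007, -1.0], [1.0, 0.001, -0.002], [0.001, -1.0, 0.007]]
wrist_force: [-0.5, -0.4, -0.6]
gripper_width: 1.004
```

step_arm(
  moves=[
    [[0, 0, 0, 0, 1, 0, 100], [0, 0, 0, 0, 2, 0, 100], [0, 0, 0, 0, 3, 0, 100], [0, 0, 0, 0, 4, 0, 100], [0, 0, 0, 0, 4.1, 0, 100]],
  ],
)

```text
time_s: 24.45
tcp_pos: [0.6852, -0.1004, 0.0157]
ee_rot: [[-0.004, -0.002, -1.0], [1.0, 0.0, -0.004], [0.0, -1.0, 0.002]]
wrist_force: [-0.4, 0.1, -0.3]
gripper_width: 1.003
```

step_arm(
  moves=[
    [[0, 0, 0, 0, 0, 0, 80], [0, 0, 0, 0, 0, 0, 70], [0, 0, 0, 0, 0, 0, 60], [0, 0, 0, 0, 0, 0, 50], [0, 0, 0, 0, 0, 0, 40]],
  ],
)

```text
time_s: 24.87
tcp_pos: [0.6864, -0.1003, 0.0177]
ee_rot: [[-0.005, 0.001, -1.0], [1.0, 0.0, -0.005], [0.0, -1.0, -0.001]]
wrist_force: [-0.9, -0.2, -0.1]
gripper_width: 0.711
```

step_arm(
  moves=[
    [[0, 0, 0, 0, 0, 0, 20], [0, 0, 0, 0, 0, 0, 0], [0, 0, 0, 0, 0, 0, 0], [0, 0, 0, 0, 0, 0, 0], [0, 0, 0, 0, 0, 0, 0]],
  ],
)

```text
time_s: 25.28
tcp_pos: [0.6864, -0.1003, 0.0176]
ee_rot: [[-0.005, 0.001, -1.0], [1.0, -0.0, -0.005], [-0.0, -1.0, -0.001]]
wrist_force: [-1.5, 0.3, 3.7]
gripper_width: 0.661
```

step_arm(
  moves=[
    [[0, 0, 0, 0, 0, 0, 0], [0, 0, 0, 0, -1, 0, 0], [0, 0, 0, 0, -3, 0, 0], [0, 0, 0, 0, -6, 0, 0], [0, 0, 0, 0, -9, 0, 0]],
  ],
)

```text
time_s: 25.7
tcp_pos: [0.6846, -0.1004, 0.1064]
ee_rot: [[-0.005, -0.005, -1.0], [1.0, -0.0, -0.005], [0.0, -1.0, 0.005]]
wrist_force: [0.2, -0.9, -1.4]
gripper_width: 0.662
```

step_arm(
  moves=[
    [[0, 0, 0, 0, -3, 0, 0], [0, 0, 0, 0, -5, 0, 0], [0, 0, 0, 0, -6, 0, 0], [0, 0, 0, 0, -6, 0, 0], [0, 0, 0, 0, -6, 0, 0]],
  ],
)

```text
time_s: 26.12
tcp_pos: [0.6853, -0.1001, 0.166]
ee_rot: [[-0.004, -0.002, -1.0], [1.0, 0.001, -0.004], [0.001, -1.0, 0.002]]
wrist_force: [0.1, -0.2, -2.7]
gripper_width: 0.661
```

```bash
python3 g.py 0.5064 0.333 0.17 4;python3 - <<'E'
from station import optics
import cv2,pickle
c=optics.capture("wrist");cv2.imwrite("pics/w12.png",c["image"][:,:,::-1])
E
```

```text
t 26.12 tcp [ 0.6853 -0.1001  0.166 ] w 0.661 F [ 0.1 -0.2 -2.7]
rot [-0.002 -0.065  0.001] shift cm [43.39  0.47 17.69]
```

View pics/w12.png

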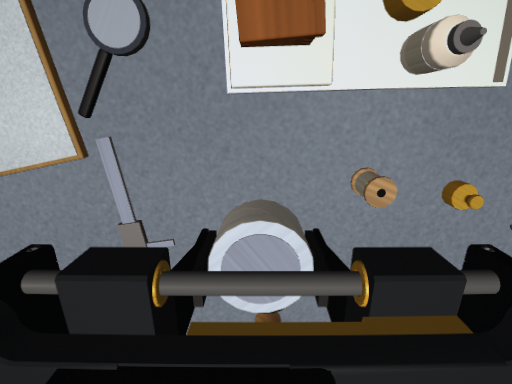

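The tin is held level at (260,265). Carrying it to the wax tray.

step_arm(
  moves=[
    [[0, 0, 0, 1.5, 0, 0.6, 0], [0, -0.03, 0, 4, 0, 1.6, 0], [0, -0.05, 0, 7, 0, 2.9, 0], [0, -0.06, 0, 10.5, 0, 4.3, 0], [0, -0.06, 0, 14, 0, 5.7, 0]],
  ],
)

```text
time_s: 26.58
tcp_pos: [0.6262, 0.0405, 0.1646]
ee_rot: [[-0.064, -0.004, -0.998], [0.998, -0.001, -0.064], [-0.001, -1.0, 0.004]]
wrist_force: [0.1, 0.2, -1.7]
gripper_width: 0.664
```

step_arm(
  moves=[
    [[0, 0, 0, 3.5, 0, 1.2, 0], [0, 0, 0, 7, 0, 2.4, 0], [0, 0, 0, 10.5, 0, 3.6, 0], [0, 0, 0, 14, 0, 4.8, 0], [0, 0, 0, 17, 0, 5.8, 0]],
  ],
)

```text
time_s: 27.0
tcp_pos: [0.5569, 0.2071, 0.1651]
ee_rot: [[-0.066, -0.003, -0.998], [0.998, -0.002, -0.066], [-0.001, -1.0, 0.004]]
wrist_force: [0.4, 0.3, -1.4]
gripper_width: 0.661
```

```bash
python3 g.py 0.5064 0.333 0.17 4
```

```text
t 27.00 tcp [0.5569 0.2071 0.1651] w 0.661 F [ 0.4  0.3 -1.4]
rot [-0.004 -0.004 -0.001] shift cm [12.9  0.3  4.2]
```

step_arm(
  moves=[
    [[0, 0, 0, 3, 0, 1.2, 0], [0, 0, 0, 6, 0, 2.3, 0], [0, 0, 0, 9, 0, 3.3, 0], [0, 0, 0, 11.5, 0, 4, 0], [0, 0, 0, 12.7, 0, 4.2, 0]],
  ],
)

```text
time_s: 27.42
tcp_pos: [0.5068, 0.3317, 0.1651]
ee_rot: [[-0.068, -0.003, -0.998], [0.998, -0.002, -0.068], [-0.002, -1.0, 0.003]]
wrist_force: [0.5, 0.7, -1.3]
gripper_width: 0.663
```

step_arm(
  moves=[
    [[0, 0, 0, 0, 0, 0, 0], [0, 0, 0, 0, 0, 0, 0], [0, 0, 0, 0, 0, 0, 0], [0, 0, 0, 0, 0, 0, 0], [0, 0, 0, 0, 0, 0, 0]],
  ],
)

```text
time_s: 27.83
tcp_pos: [0.5095, 0.3281, 0.1669]
ee_rot: [[-0.063, -0.0, -0.998], [0.998, -0.0, -0.063], [-0.0, -1.0, 0.0]]
wrist_force: [0.3, 0.1, -0.9]
gripper_width: 0.661
```

```bash
python3 g.py 0.5064 0.333 0.0296 4
```

```text
t 27.83 tcp [0.5095 0.3281 0.1669] w 0.661 F [ 0.3  0.1 -0.9]
rot [-0.    -0.006 -0.   ] shift cm [ 0.51 14.53  0.28]
```

step_arm(
  moves=[
    [[0, 0, 0, 0.3, 1.5, 0.3, 0], [0, 0, 0, 0.5, 4.5, 0.3, 0], [0, 0, 0, 0.5, 8, 0.3, 0], [0, 0, 0, 0.5, 11, 0.3, 0], [0, 0, 0, 0.5, 12.5, 0.3, 0]],
  ],
)

```text
time_s: 28.25
tcp_pos: [0.5044, 0.3315, 0.0382]
ee_rot: [[-0.063, -0.005, -0.998], [0.998, -0.004, -0.063], [-0.004, -1.0, 0.005]]
wrist_force: [-0.8, 0.0, -2.1]
gripper_width: 0.664
```

step_arm(
  moves=[
    [[0, 0, 0, 0, 0.4, 0, 0], [0, 0, 0, 0, 0.7, 0, 0], [0, 0, 0, 0, 1.0, 0, 0], [0, 0, 0, 0, 1.0, 0, 0], [0, 0, 0, 0, 1.0, 0, 0]],
  ],
)

```text
time_s: 28.67
tcp_pos: [0.5066, 0.3346, 0.0334]
ee_rot: [[-0.065, 0.002, -0.998], [0.998, 0.002, -0.065], [0.002, -1.0, -0.002]]
wrist_force: [0.3, 0.0, -1.2]
gripper_width: 0.661
```

```bash
python3 g.py 0.5064 0.333 0.0296 4
```

```text
t 28.67 tcp [0.5066 0.3346 0.0334] w 0.661 F [ 0.3  0.  -1.2]
rot [ 0.002 -0.005  0.002] shift cm [-0.16  1.18  0.04]
```

step_arm(
  moves=[
    [[0, 0, 0, -0.1, 0.3, 0, 0], [0, 0, 0, -0.1, 0.6, 0, 0], [0, 0, 0, -0.1, 0.9, 0, 0], [0, 0, 0, -0.1, 1.1, 0, 0], [0, 0, 0, -0.1, 1.15, 0, 0]],
  ],
)

```text
time_s: 29.08
tcp_pos: [0.5059, 0.333, 0.0216]
ee_rot: [[-0.065, -0.0, -0.998], [0.998, -0.001, -0.065], [-0.001, -1.0, 0.0]]
wrist_force: [-3.6, -1.8, 8.5]
gripper_width: 0.66
```

step_arm(
  moves=[
    [[0, 0, 0, 0, 0, 0, 0], [0, 0, 0, 0, 0, 0, 0], [0, 0, 0, 0, 0, 0, 65], [0, 0, 0, 0, 0, 0, 70], [0, 0, 0, 0, 0, 0, 75]],
  ],
)

```text
time_s: 29.5
tcp_pos: [0.5062, 0.3333, 0.0209]
ee_rot: [[-0.065, 0.001, -0.998], [0.998, 0.001, -0.065], [0.001, -1.0, -0.001]]
wrist_force: [0.0, -0.4, 1.4]
gripper_width: 0.716
```

step_arm(
  moves=[
    [[0, 0, 0, 0, 0, 0, 85], [0, 0, 0, 0, 0, 0, 85], [0, 0, 0, 0, 0, 0, 85], [0, 0, 0, 0, -1, 0, 85], [0, 0, 0, 0, -4, 0, 85]],
  ],
)

```text
time_s: 29.92
tcp_pos: [0.5036, 0.3308, 0.057]
ee_rot: [[-0.064, -0.007, -0.998], [0.998, -0.007, -0.064], [-0.006, -1.0, 0.008]]
wrist_force: [-0.1, -0.3, 0.1]
gripper_width: 0.849
```

step_arm(
  moves=[
    [[0, 0, 0, 0, -3, 0, 90], [0, 0, 0, 0, -7, 0, 90], [0, 0, 0, 0, -11, 0, 100], [0, 0, 0, 0, -13, 0, 100], [0, 0, 0, 0, -14, 0, 100]],
  ],
)

```text
time_s: 30.33
tcp_pos: [0.5074, 0.3342, 0.206]
ee_rot: [[-0.066, 0.007, -0.998], [0.998, 0.006, -0.065], [0.005, -1.0, -0.007]]
wrist_force: [0.3, 0.5, -0.5]
gripper_width: 0.983
```

```bash
python3 g.py 0.6725 0.1012 0.2 0;python3 - <<'E'
from station import optics
import cv2,pickle
c=optics.capture("wrist");cv2.imwrite("pics/w13.png",c["image"][:,:,::-1])
E
```

```text
t 30.33 tcp [0.5074 0.3342 0.206 ] w 0.983 F [ 0.3  0.5 -0.5]
rot [0.007 0.066 0.006] shift cm [-24.34   1.37 -14.94]
```

View pics/w13.png

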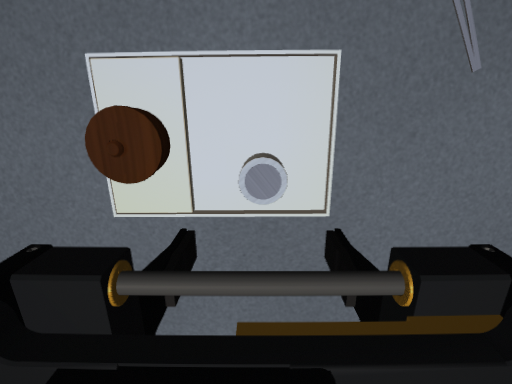

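The tin stands flat in the wax tray at (263,180). Last, the brush.

step_arm(
  moves=[
    [[0, 0, 0, -2.5, 0, -1.5, 100], [0, 0.03, 0, -5.5, 0, -3.3, 100], [0, 0.05, 0, -8.5, 0, -5.1, 100], [0, 0.06, 0, -11.5, 0, -7, 100], [0, 0.06, 0, -14.5, 0, -8.8, 100]],
  ],
)

```text
time_s: 30.8
tcp_pos: [0.603, 0.1925, 0.1985]
ee_rot: [[-0.005, -0.003, -1.0], [1.0, -0.001, -0.005], [-0.001, -1.0, 0.003]]
wrist_force: [0.0, 1.3, -0.1]
gripper_width: 1.002
```

step_arm(
  moves=[
    [[0, 0, 0, -3, 0, -2.2, 100], [0, 0, 0, -6, 0, -4.5, 100], [0, 0, 0, -8, 0, -6, 100], [0, 0, 0, -9, 0, -7, 100], [0, 0, 0, -9.2, 0, -7.2, 100]],
  ],
)

```text
time_s: 31.22
tcp_pos: [0.6762, 0.1002, 0.1981]
ee_rot: [[-0.002, -0.003, -1.0], [1.0, -0.001, -0.002], [-0.001, -1.0, 0.003]]
wrist_force: [0.8, 0.5, -0.4]
gripper_width: 1.001
```

step_arm(
  moves=[
    [[0, 0, 0, 0, 0, 0, 100], [0, 0, 0, 0, 0, 0, 100], [0, 0, 0, 0, 0, 0, 100], [0, 0, 0, 0, 0, 0, 100], [0, 0, 0, 0, 0, 0, 100]],
  ],
)

```text
time_s: 31.63
tcp_pos: [0.6752, 0.1036, 0.2009]
ee_rot: [[-0.007, 0.0, -1.0], [1.0, 0.0, -0.007], [0.0, -1.0, -0.0]]
wrist_force: [0.3, -0.2, -0.4]
gripper_width: 1.0
```

```bash
python3 g.py 0.6725 0.1012 0.036 0;python3 - <<'E'
from station import optics
import cv2,pickle
from h import *
c=optics.capture("wrist");cv2.imwrite("pics/w14.png",c["image"][:,:,::-1])
pickle.dump(c,open("pics/w14.pkl","wb"))
print(proj(c,[[.6725,.1012,.0],[.6725,.1012,.078]]))
E
```

```text
t 31.63 tcp [0.6752 0.1036 0.2009] w 1.000 F [ 0.3 -0.2 -0.4]
rot [0.    0.007 0.   ] shift cm [-0.24 17.29  0.28]
[[262.36715807 174.28754361]
 [262.94202505 191.32369899]]
```

View pics/w14.png

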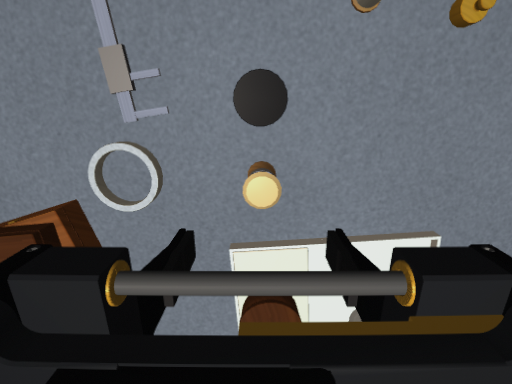

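The brush's bristles are at (262,190), as predicted. A white ring lies to the left with its near edge at (161,178), so I'll check the finger clearance.

```bash
python3 - <<'E'
from h import *
c=load("w14"); print(onz(c,[(161,178)],0.01).round(3))
E
```

```text
[[0.803 0.104 0.01 ]]
```

step_arm(
  moves=[
    [[0, 0, 0, -0.2, 2, 0.25, 100], [0, 0, 0, -0.25, 5, 0.25, 100], [0, 0, 0, -0.25, 8, 0.25, 100], [0, 0, 0, -0.25, 10, 0.25, 100], [0, 0, 0, -0.25, 11, 0.25, 100]],
  ],
)

```text
time_s: 32.1
tcp_pos: [0.6711, 0.0998, 0.0872]
ee_rot: [[-0.005, -0.005, -1.0], [1.0, -0.001, -0.005], [-0.001, -1.0, 0.005]]
wrist_force: [-0.2, 0.1, 0.6]
gripper_width: 0.998
```

step_arm(
  moves=[
    [[0, 0, 0, 0, 1.5, 0, 100], [0, 0, 0, 0, 3.5, 0, 100], [0, 0, 0, 0, 5, 0, 100], [0, 0, 0, 0, 6, 0, 100], [0, 0, 0, 0, 6.2, 0, 100]],
  ],
)

```text
time_s: 32.52
tcp_pos: [0.6724, 0.0999, 0.0271]
ee_rot: [[-0.005, -0.002, -1.0], [1.0, -0.001, -0.005], [-0.001, -1.0, 0.002]]
wrist_force: [-0.8, -0.1, -0.6]
gripper_width: 0.998
```

step_arm(
  moves=[
    [[0, 0, 0, 0, 0, 0, 80], [0, 0, 0, 0, 0, 0, 60], [0, 0, 0, 0, 0, 0, 50], [0, 0, 0, 0, 0, 0, 45], [0, 0, 0, 0, 0, 0, 40]],
  ],
)

```text
time_s: 32.93
tcp_pos: [0.6737, 0.1001, 0.0296]
ee_rot: [[-0.005, 0.002, -1.0], [1.0, 0.001, -0.005], [0.001, -1.0, -0.002]]
wrist_force: [0.4, 0.5, 0.9]
gripper_width: 0.705
```

```bash
python3 g.py 0.6725 0.1012 0.036 0
```

```text
t 32.93 tcp [0.6737 0.1001 0.0296] w 0.705 F [0.4 0.5 0.9]
rot [0.002 0.005 0.001] shift cm [0.11 0.16 0.12]
```

step_arm(
  moves=[
    [[0, 0, 0, 0.1, 0.1, 0.1, 35], [0, 0, 0, 0.1, 0.1, 0.1, 30], [0, 0, 0, 0.1, 0.1, 0.1, 20], [0, 0, 0, 0.1, 0.1, 0.1, 10], [0, 0, 0, 0.1, 0.1, 0.1, 0]],
  ],
)

```text
time_s: 33.35
tcp_pos: [0.6723, 0.1009, 0.0277]
ee_rot: [[-0.005, 0.0, -1.0], [1.0, -0.0, -0.005], [-0.0, -1.0, -0.0]]
wrist_force: [-0.4, -0.3, 0.6]
gripper_width: 0.419
```

step_arm(
  moves=[
    [[0, 0, 0, 0, 0, 0, 0], [0, 0, 0, 0, 0, 0, 0], [0, 0, 0, 0, 0, 0, 0], [0, 0, 0, 0, 0, 0, 0], [0, 0, 0, 0, 0, 0, 0]],
  ],
)

```text
time_s: 33.77
tcp_pos: [0.6723, 0.1009, 0.0277]
ee_rot: [[-0.005, 0.0, -1.0], [1.0, 0.0, -0.005], [0.0, -1.0, -0.0]]
wrist_force: [0.0, 0.6, 1.3]
gripper_width: 0.417
```

step_arm(
  moves=[
    [[0, 0, 0, 0, 0, 0, 0], [0, 0, 0, 0, -0.5, 0, 0], [0, 0, 0, 0, -1.5, 0, 0], [0, 0, 0, 0, -3, 0, 0], [0, 0, 0, 0, -4, 0, 0]],
  ],
)

```text
time_s: 34.18
tcp_pos: [0.6727, 0.101, 0.0693]
ee_rot: [[-0.005, 0.001, -1.0], [1.0, 0.0, -0.005], [0.0, -1.0, -0.001]]
wrist_force: [-0.9, -0.3, -0.7]
gripper_width: 0.419
```

```bash
python3 g.py 0.5079 0.2429 0.18 4;python3 - <<'E'
from station import optics
import cv2,pickle
for n in("wrist","side"):
    c=optics.capture(n);cv2.imwrite(f"pics/{n}15.png",c["image"][:,:,::-1])
E
```

```text
t 34.18 tcp [0.6727 0.101  0.0693] w 0.419 F [-0.9 -0.3 -0.7]
rot [ 0.001 -0.064  0.   ] shift cm [ 14.28 -10.29  16.39]
```

View pics/wrist15.png

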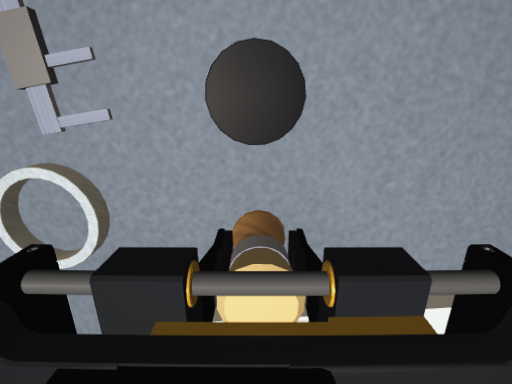

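View pics/side15.png

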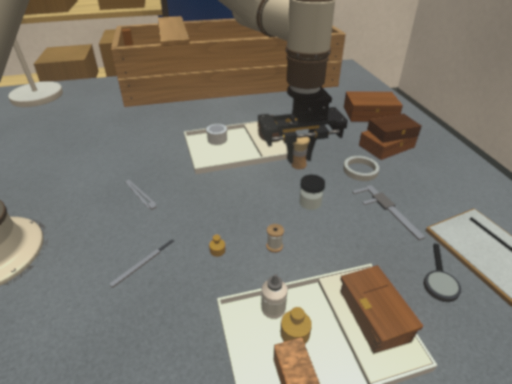

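The brush is held upright under the gripper. Lifting it higher, then carrying it.

step_arm(
  moves=[
    [[0, 0, 0, 0, -2, 0, 0], [0, 0, 0, 0, -5, 0, 0], [0, 0, 0, 0, -8, 0, 0], [0, 0, 0, 0, -10, 0, 0], [0, -0.02, 0, 1, -10.5, 1, 0]],
  ],
)

```text
time_s: 34.7
tcp_pos: [0.665, 0.1102, 0.1769]
ee_rot: [[-0.024, 0.008, -1.0], [1.0, 0.002, -0.024], [0.001, -1.0, -0.008]]
wrist_force: [1.0, 0.7, -0.5]
gripper_width: 0.418
```

step_arm(
  moves=[
    [[0, -0.01, 0, 2, 0, 2, 0], [0, -0.02, 0, 4, 0, 4.5, 0], [0, -0.03, 0, 6.5, 0, 7.5, 0], [0, -0.04, 0, 9, 0, 10.5, 0], [0, -0.04, 0, 11, 0, 13, 0]],
  ],
)

```text
time_s: 35.12
tcp_pos: [0.5262, 0.2184, 0.1712]
ee_rot: [[-0.066, -0.003, -0.998], [0.998, -0.001, -0.066], [-0.001, -1.0, 0.003]]
wrist_force: [-0.8, 1.4, -0.0]
gripper_width: 0.421
```

step_arm(
  moves=[
    [[0, 0, 0, 1, 0, 1, 0], [0, 0, 0, 1.5, 0, 1.5, 0], [0, 0, 0, 1.5, 0, 1.5, 0], [0, 0, 0, 1.5, 0, 1.5, 0], [0, 0, 0, 1.5, 0, 1.5, 0]],
  ],
)

```text
time_s: 35.53
tcp_pos: [0.514, 0.231, 0.1721]
ee_rot: [[-0.064, -0.0, -0.998], [0.998, -0.0, -0.064], [-0.0, -1.0, 0.0]]
wrist_force: [0.7, 0.9, -0.1]
gripper_width: 0.421
```

```bash
python3 g.py 0.5079 0.2429 0.0402 4
```

```text
t 35.53 tcp [0.514  0.231  0.1721] w 0.421 F [ 0.7  0.9 -0.1]
rot [-0.    -0.006 -0.   ] shift cm [ 1.23 13.99  0.53]
```

step_arm(
  moves=[
    [[0, 0, 0, 0.8, 1.5, 0.4, 0], [0, 0, 0, 1.2, 4.5, 0.5, 0], [0, 0, 0, 1.2, 8, 0.5, 0], [0, 0, 0, 1.2, 10.5, 0.5, 0], [0, 0, 0, 1.2, 12, 0.5, 0]],
  ],
)

```text
time_s: 35.95
tcp_pos: [0.507, 0.2411, 0.049]
ee_rot: [[-0.062, -0.004, -0.998], [0.998, -0.003, -0.062], [-0.003, -1.0, 0.005]]
wrist_force: [0.0, 0.1, -0.4]
gripper_width: 0.419
```

step_arm(
  moves=[
    [[0, 0, 0, 0, 0.3, 0, 0], [0, 0, 0, 0, 0.6, 0, 0], [0, 0, 0, 0, 1, 0, 0], [0, 0, 0, 0, 1, 0, 0], [0, 0, 0, 0, 1, 0, 0]],
  ],
)

```text
time_s: 36.37
tcp_pos: [0.5084, 0.2435, 0.0435]
ee_rot: [[-0.065, 0.001, -0.998], [0.998, 0.001, -0.065], [0.001, -1.0, -0.002]]
wrist_force: [0.7, -0.3, -0.7]
gripper_width: 0.421
```

```bash
python3 g.py 0.5079 0.2429 0.0398 4
```

```text
t 36.37 tcp [0.5084 0.2435 0.0435] w 0.421 F [ 0.7 -0.3 -0.7]
rot [ 0.002 -0.005  0.001] shift cm [-0.06  1.17  0.06]
```

step_arm(
  moves=[
    [[0, 0, 0, 0, 0.3, 0, 0], [0, 0, 0, 0, 0.6, 0, 0], [0, 0, 0, 0, 0.9, 0, 0], [0, 0, 0, 0, 1.1, 0, 0], [0, 0, 0, 0, 1.1, 0, 0]],
  ],
)

```text
time_s: 36.78
tcp_pos: [0.5077, 0.2433, 0.0316]
ee_rot: [[-0.065, -0.0, -0.998], [0.998, -0.0, -0.065], [-0.0, -1.0, 0.0]]
wrist_force: [-0.6, 0.1, 2.5]
gripper_width: 0.422
```

```bash
python3 g.py 0.5079 0.2429 0.0398 4
```

```text
t 36.78 tcp [0.5077 0.2433 0.0316] w 0.422 F [-0.6  0.1  2.5]
rot [-0.    -0.004 -0.   ] shift cm [-0.04 -0.02 -0.01]
```

step_arm(
  moves=[
    [[0, 0, 0, 0, 0, 0, 42], [0, 0, 0, 0, 0, 0, 46], [0, 0, 0, 0, 0, 0, 52], [0, 0, 0, 0, 0, 0, 65], [0, 0, 0, 0, 0, 0, 75]],
  ],
)

```text
time_s: 37.2
tcp_pos: [0.5078, 0.2432, 0.0315]
ee_rot: [[-0.065, 0.0, -0.998], [0.998, 0.0, -0.065], [0.0, -1.0, -0.0]]
wrist_force: [0.6, 0.6, -0.1]
gripper_width: 0.588
```

step_arm(
  moves=[
    [[0, 0, 0, 0, 0, 0, 85], [0, 0, 0, 0, 0, 0, 85], [0, 0, 0, 0, 0, 0, 85], [0, 0, 0, 0, 0, 0, 85], [0, 0, 0, 0, 0, 0, 85]],
  ],
)

```text
time_s: 37.62
tcp_pos: [0.5078, 0.2432, 0.0316]
ee_rot: [[-0.065, 0.0, -0.998], [0.998, 0.0, -0.065], [0.0, -1.0, -0.0]]
wrist_force: [0.1, -0.9, -0.1]
gripper_width: 0.839
```

step_arm(
  moves=[
    [[0, 0, 0, 0, -1, 0, 85], [0, 0, 0, 0, -4, 0, 85], [0, 0, 0, 0, -8, 0, 85], [0, 0, 0, 0, -12, 0, 85], [0, 0, 0, 0, -16, 0, 85]],
  ],
)

```text
time_s: 38.03
tcp_pos: [0.5074, 0.2429, 0.1941]
ee_rot: [[-0.065, 0.0, -0.998], [0.998, -0.0, -0.065], [-0.0, -1.0, -0.0]]
wrist_force: [1.0, 1.5, -0.6]
gripper_width: 0.853
```

step_arm(
  moves=[
    [[0, 0, 0, 3, -2, 0.5, 85], [0, 0, 0, 6, -4, 1.5, 85], [0, 0, 0, 9, -4, 3, 85], [0, 0, 0, 12, -4, 4.5, 85], [0, 0, 0, 15, -4, 6, 85]],
  ],
)

```text
time_s: 38.45
tcp_pos: [0.4373, 0.3901, 0.2332]
ee_rot: [[-0.064, 0.001, -0.998], [0.998, 0.002, -0.064], [0.002, -1.0, -0.001]]
wrist_force: [1.5, -0.4, -0.2]
gripper_width: 0.85
```

step_arm(
  moves=[
    [[0, 0, 0, 2, 0, 1, 85], [0, 0, 0, 4, 0, 2, 85], [0, 0, 0, 5, 0, 2.5, 85], [0, 0, 0, 5, 0, 2.5, 85], [0, 0, 0, 5, 0, 2.5, 85]],
  ],
)

```text
time_s: 38.87
tcp_pos: [0.4098, 0.4371, 0.2318]
ee_rot: [[-0.066, -0.0, -0.998], [0.998, -0.0, -0.066], [-0.0, -1.0, 0.0]]
wrist_force: [-0.1, 0.7, -0.0]
gripper_width: 0.848
```

```bash
python3 g.py; python3 - <<'E'
from station import optics
import cv2,pickle
for n in("top","side"):
    c=optics.capture(n);cv2.imwrite(f"pics/{n}16.png",c["image"][:,:,::-1]);pickle.dump(c,open(f"pics/{n}16.pkl","wb"))
E
```

```text
t 38.87 tcp [0.4098 0.4371 0.2318] w 0.848 F [-0.1  0.7 -0. ]
```

View pics/top16.png

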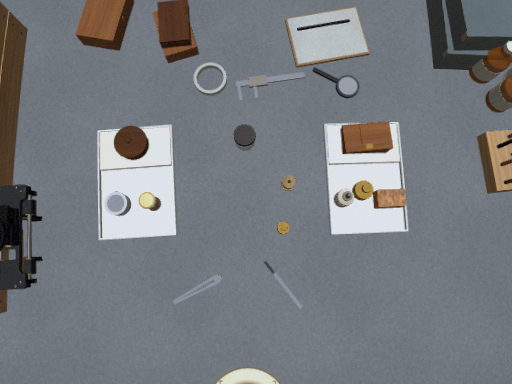

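View pics/side16.png

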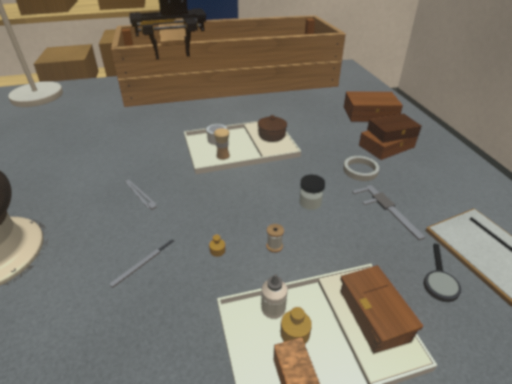

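All things stand upright: tin (117,204), brush (148,201), bottle (345,197), weight (364,190), cork (391,198). The cork looks close to the right wall, so I'll measure it along with the distractors.

```bash
python3 - <<'E'
from h import *
c=load("top16"); im=c["image"].astype(int); R,G,B=im[...,0],im[...,1],im[...,2]
def comp(m,roi):
    x0,y0,x1,y1=roi; q=np.zeros(m.shape,np.uint8); q[y0:y1,x0:x1]=m[y0:y1,x0:x1]
    n,l,st,ce=cv2.connectedComponentsWithStats(q); k=1+np.argmax(st[1:,4]); return ce[k],l==k
def loc(p,t):
    (cx,cy),a=t; a=np.radians(a); return np.array([[np.cos(a),np.sin(a)],[-np.sin(a),np.cos(a)]])@(np.array(p)-[cx,cy])
g=((.577,-.3059),2.03); w=((.5645,.2921),4.14)
ce,l=comp((R-B>25)&(R>110),(374,185,412,212))
cn,_=cv2.findContours(l.astype(np.uint8),cv2.RETR_EXTERNAL,cv2.CHAIN_APPROX_NONE)
bx=onz(c,cv2.boxPoints(cv2.minAreaRect(cn[0])),.048)[:,:2]; print("cork",loc(onz(c,[ce],.048)[0,:2],g).round(3),[loc(b,g).round(3).tolist() for b in bx])
ce,_=comp((R-B>50),(353,179,375,202)); print("weight",loc(onz(c,[ce],.036)[0,:2],g).round(3))
ce,_=comp((R-B>30)&(R>170),(138,190,160,212)); print("brush",loc(onz(c,[ce],.08)[0,:2],w).round(3))
print("tin",loc(onz(c,[(116.5,203)],.042)[0,:2],w).round(3), "bottle",loc(onz(c,[(345,197)],.07)[0,:2],g).round(3))
c0=load("top0")
for n,f,roi in(("jar",lambda R,B:R<75,(230,120,260,150)),("spool",lambda R,B:R-B>20,(278,170,300,195)),("small",lambda R,B:R-B>40,(272,216,296,240))):
    i0=c0["image"].astype(int); a,_=comp(f(i0[...,0],i0[...,2]),roi); b,_=comp(f(R,B),roi); print(n,a.round(1),b.round(1))
cv2.imwrite("pics/z16.png",cv2.resize(c["image"][115:240,318:413,::-1],None,fx=4.5,fy=4.5,interpolation=cv2.INTER_CUBIC))
E
```

```text
cork [-0.061 -0.052] [[-0.039, -0.018], [-0.041, -0.09], [-0.084, -0.086], [-0.081, -0.014]]
weight [-0.037  0.014]
brush [-0.059 -0.043]
tin [-0.058  0.042] bottle [-0.058  0.07 ]
jar [244.1 135.5] [244.1 135.4]
spool [288.2 182.4] [288.1 182.4]
small [282.9 227.3] [282.9 227.3]
```

View pics/z16.png

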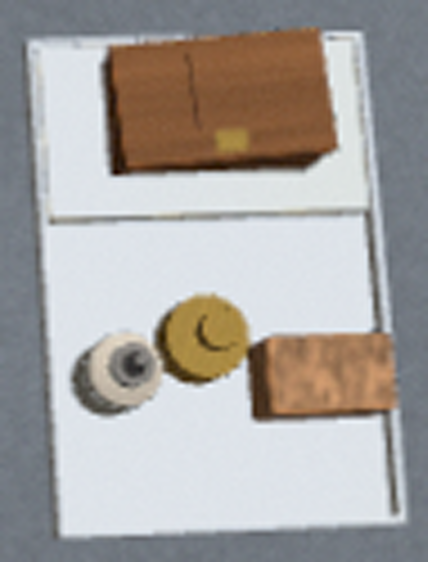

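The measured positions match the plan, and the cork's far edge at y = -0.09 is inside the wall's inner face at -0.096. The jar, spool and small weight have not moved. Handing in.

```bash
python3 -c "
from station import r
print(r.finish_job())"
```

```text
the job is handed in; nothing more can be done
None
```

I moved all five things into their trays and handed the job in at about 39 s. The glue bottle, large weight and cork block stand in the rectangular-box tray. The brush and wax tin stand in the round-box tray. The hand-in reported no verdict.

The last top and side pictures show everything upright on bare floor in front of the old boxes, with the gripper well clear. Positions in each tray's frame, measured from the top picture:

| Thing | Tray | x (mm) | y (mm) |
|---|---|---|---|
| Cork block | rectangular box | -61 | -52 |
| Large weight | rectangular box | -37 | 14 |
| Glue bottle | rectangular box | -58 | 70 |
| Brush | round box | -59 | -43 |
| Wax tin | round box | -58 | 42 |

- **Left in the stock:** the jar, spool and small weight are within 0.1 pixel of where they began.
- **Tightest spot:** the cork's edge is only about 6 mm from the tray wall by measurement. It looked closer in the top picture because of the viewing angle.
- **Checks:** none failed or disagreed. Heights and tilts were judged from the pictures and the set-down heights of the arm, not measured directly.

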